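# Load the guide-bush gauging dial

## Task

Clear the orange deburring tool off the gauge's dial and lay it in the yellow tray before you turn the dial. Then lift every guide bush on the die base up and off its post and stand it in the nest of its own colour on the dial, lowering it in gently and only while that nest is at the white loading arrow; index the dial with its black bar handle to bring the nests there. Finish with the green nest clicked home at the arrow, even if there is no green bush, and leave everything else on the bench alone.

Things in the scene. Friction and masses are not known exactly. Their poses are not given: they have to be found in the camera images.
- dial (a joint): dial angle, rad, counter-clockwise seen from above; about 0 at the start. Dial 320 mm across, top face 50 mm above the bench. Sprung detents at 0, 1.047, 2.094, 3.142 (blue, yellow, red, green nest at the arrow): past half way (0.52) it pulls into the next and stays. Turning takes 0.3 to 0.5 N m; in jerks it topples what stands on it; stops 0.12 beyond the first and last detent
- index_handle (a point): centre of the black bar handle on top of the dial's hub (hub 28 mm across), on the dial's axis, 170 mm above the bench. The bar is 80 mm long along its x axis, 22 mm wide (y), 30 mm high (top 185, underside 155 mm above the bench) and turns with the dial. The hub's foot is 48 mm across, 12 mm high
- load_mark (a point): loading position, fixed: point at the height of the dial's top face, 110 mm from its axis, in line with the white arrow on the grey base's foot. Its x axis points to the dial's axis. Across from it, 205 mm beyond that axis, stands a gauge column 205 mm high; its arm and probe reach over the dial to 95 mm from the axis, 140 mm and more above the bench
- bush_blue: blue guide bush, an upright tube of 60 mm outside and 36 mm inside diameter, 70 mm high, about 0.35 kg, at the start standing over one of the four guide posts of the die base (which post varies; it may be absent). Origin: centre of its underside, z up along the tube
- bush_yellow: yellow guide bush, an upright tube of 60 mm outside and 36 mm inside diameter, 70 mm high, about 0.35 kg, at the start standing over one of the four guide posts of the die base (which post varies; it may be absent). Origin: centre of its underside, z up along the tube
- bush_red: red guide bush, an upright tube of 60 mm outside and 36 mm inside diameter, 70 mm high, about 0.35 kg, at the start standing over one of the four guide posts of the die base (which post varies; it may be absent). Origin: centre of its underside, z up along the tube
- bush_green: green guide bush, an upright tube of 60 mm outside and 36 mm inside diameter, 70 mm high, about 0.35 kg, at the start standing over one of the four guide posts of the die base (which post varies; it may be absent). Origin: centre of its underside, z up along the tube
- nest_blue (a point): centre of the blue nest's floor on the dial's upper face (50 mm above the bench): a blue disc inside a rim 12 mm high and 4 mm thick, 68 mm inside diameter, 110 mm from the dial's axis. It reaches the loading arrow at dial = 0
- nest_yellow (a point): centre of the yellow nest's floor on the dial's upper face (50 mm above the bench): a yellow disc inside a rim 12 mm high and 4 mm thick, 68 mm inside diameter, 110 mm from the dial's axis. It reaches the loading arrow at dial = 1.047
- nest_red (a point): centre of the red nest's floor on the dial's upper face (50 mm above the bench): a red disc inside a rim 12 mm high and 4 mm thick, 68 mm inside diameter, 110 mm from the dial's axis. It reaches the loading arrow at dial = 2.094
- nest_green (a point): centre of the green nest's floor on the dial's upper face (50 mm above the bench): a green disc inside a rim 12 mm high and 4 mm thick, 68 mm inside diameter, 110 mm from the dial's axis. It reaches the loading arrow at dial = 3.142
- die: fixed die base: dark steel plate 170 x 210 x 30 mm (x, y, z), a low steel block in its middle (pins to 50 mm above the bench), four guide posts at x = +-50, y = +-70 mm, 26 mm in diameter, rising 52 mm above the plate (top 82 mm above the bench). The bushes stand on the plate, 30 mm above the bench. Origin: centre of its underside
- deburrer: deburring tool lying flat on the bare part of the dial at the start: orange handle 95 x 22 x 26 mm (x, y, z) with a steel blade 8 mm thick running 60 mm on from its +x end, 0.12 kg. Origin: centre of the handle's underside, x along the tool towards the blade, z up
- tray: fixed open yellow tray, outside 220 x 150 x 35 mm (x, y, z), walls and floor about 4 mm. Origin: centre of its underside
- spacer: loose black ring, 60 mm across, 40 mm high, a bystander to be left alone; origin at its underside
- parallel: loose steel bar, 120 x 25 x 40 mm, a bystander to be left alone; origin at its underside
- oil: loose green can, 60 mm across, 120 mm high, a bystander to be left alone; origin at its underside

How it is judged:
On the way:
1. the deburring tool lies in the yellow tray (x of deburrer in the frame of tray between -0.085 and 0.085 m and y of deburrer in the frame of tray between -0.06 and 0.06 m and height (world z) of deburrer below 0.032 m and angle between deburrer's own x axis and vertical between 1.45 and 1.69 rad), for 0.2 s.
At the end, for the whole second after the job is handed in: The deburring tool lies flat on the tray's floor; every bush present stands upright on the floor of the nest of its colour (within 9 mm of its centre); the dial rests within 0.08 rad of its last detent, 3.142, with the green nest at the arrow; all at rest (all of step 1 and linear speed of each of deburrer, bush_blue, bush_yellow, bush_red, bush_green below 0.03 m/s and horizontal distance between bush_blue and nest_blue below 0.009 m and z of bush_blue in the frame of nest_blue between -0.004 and 0.004 m and angle between each of bush_blue, bush_yellow, bush_red, bush_green's own z axis and vertical below 0.06 rad and horizontal distance between bush_yellow and nest_yellow below 0.009 m and z of bush_yellow in the frame of nest_yellow between -0.004 and 0.004 m and horizontal distance between bush_red and nest_red below 0.009 m and z of bush_red in the frame of nest_red between -0.004 and 0.004 m and horizontal distance between bush_green and nest_green below 0.009 m and z of bush_green in the frame of nest_green between -0.004 and 0.004 m and value of joint dial between 3.06 and 3.22 rad and velocity of joint dial between -0.05 and 0.05 rad/s); the robot touches nothing.
It fails at once if a bush handled in its nest while that nest is not at the white loading arrow ((horizontal distance between bush_blue and nest_blue below 0.03 m and z of bush_blue in the frame of nest_blue below 0.03 m and contact force between the fingers and bush_blue above 0.5 N and horizontal distance between bush_blue and load_mark above 0.045 m) or (horizontal distance between bush_yellow and nest_yellow below 0.03 m and z of bush_yellow in the frame of nest_yellow below 0.03 m and contact force between the fingers and bush_yellow above 0.5 N and horizontal distance between bush_yellow and load_mark above 0.045 m) or (horizontal distance between bush_red and nest_red below 0.03 m and z of bush_red in the frame of nest_red below 0.03 m and contact force between the fingers and bush_red above 0.5 N and horizontal distance between bush_red and load_mark above 0.045 m) or (horizontal distance between bush_green and nest_green below 0.03 m and z of bush_green in the frame of nest_green below 0.03 m and contact force between the fingers and bush_green above 0.5 N and horizontal distance between bush_green and load_mark above 0.045 m)).
It fails at once if a bush dropped into its nest from more than about 20 mm ((horizontal distance between bush_blue and nest_blue below 0.03 m and z of bush_blue in the frame of nest_blue between 0.006 and 0.06 m and contact force between the fingers and bush_blue below 0.1 N and linear speed of bush_blue above 0.5 m/s) or (horizontal distance between bush_yellow and nest_yellow below 0.03 m and z of bush_yellow in the frame of nest_yellow between 0.006 and 0.06 m and contact force between the fingers and bush_yellow below 0.1 N and linear speed of bush_yellow above 0.5 m/s) or (horizontal distance between bush_red and nest_red below 0.03 m and z of bush_red in the frame of nest_red between 0.006 and 0.06 m and contact force between the fingers and bush_red below 0.1 N and linear speed of bush_red above 0.5 m/s) or (horizontal distance between bush_green and nest_green below 0.03 m and z of bush_green in the frame of nest_green between 0.006 and 0.06 m and contact force between the fingers and bush_green below 0.1 N and linear speed of bush_green above 0.5 m/s)).
It fails at once if the dial indexed while the deburring tool still lies on it (value of joint dial above 0.4 rad and horizontal distance between deburrer and index_handle below 0.13 m and height (world z) of deburrer between 0.045 and 0.08 m).
It fails at once if a bystander shoved more than 40 mm (distance of any of spacer, parallel, oil from where it was at the start of the episode above 0.04 m).
Of bush_blue, bush_yellow, bush_red, bush_green only 2 to 4 are there at a start; the rules pass over those that are not, and their reading is None.
At some moment in a run one of deburrer may be knocked a few centimetres aside while the robot is not near it.
It also fails if it takes over 210 s, if anything falls off the work surface, if the arm or the gripper's body presses on something with over 40 N, if the wrist force passes 120 N, or if a joint passes its speed limit or range.

## Robot

A 6-joint arm with a two-finger parallel gripper is mounted at the origin on the work surface. World frame = base frame: x ahead of the robot, y to its left, z up, the work surface at z = 0. Lengths are in m, angles in rad, forces in N, time in s.
With the tool pointing down it reaches from about 0.3 to 0.775 m from the base axis. Payload 14.6 kg.
Tool frame: the origin (TCP) lies on the centre line of the jaws, within the pads' length; the fingertips stand 19 mm ahead of it and the grasp point (between the pads) is the TCP; z points along the fingers, y is the line along which they close (so a half turn about z gives the same grasp; the last joint's range is limited). The gripper opens to 94 mm and grips with 3 to 60 N. Pads are 16 mm wide; open, the fingers measure 119 mm over their backs; the gripper's body (75 mm by 177 mm) begins 78 mm behind the grasp point.
Start: joints at [1.181, 0.3, 1.521, -0, 1.321, -0.067], TCP at [0.174, 0.522, 0.224] pointing down, gripper open.
Joint ranges: [-3.03, 3.03], [-0.79, 2.21], [0.23, 2.52], [-1.04, 4.18], [0, 3.07], [-2.55, 2.55]. Speed limits (rad/s): [2.22, 2.22, 2.57, 3.14, 3.14, 3.14].

## Interface

Orientations are given as [roll, pitch, yaw] about the fixed x, y, z axes, in that order (R = Rz(yaw) Ry(pitch) Rx(roll)).
In Python, from station import get_obs, camera, workorder gives the robot as it stands.
- The arm moves only by the tool play_rows, never from a script. Its argument "motion" is a list that holds one entry, the list of rows, each a list of 7 numbers: the shift along the tool's x, y, z as a fraction of full scale, then the turn, a rotation vector about the tool's x, y, z as a fraction of full scale, then the opening, from -1 (shut) to 1 (fully open). In form: [[[x, y, z, ax, ay, az, grip], ...]]. A call has 1 to 10 rows; each row is the pose to reach, as a shift and turn from the pose commanded when the call began, along the tool's axes at that moment, turning the shorter way round; what a row does not reach only later rows make up. Full scale, the value 1, is 0.25 m for a shift and 2 pi rad for a turn. A row lasts 1/10 s, in which the tool goes at most 50 mm and 8.59 degrees, less where a joint would pass 70% of its speed; a pose out of reach is approached as far as the arm can. A call with a number of a shift or a turn outside -1 to 1 is refused whole. A call with a gripper value outside its range is refused whole. The fingers move at their own pace and stop on an object; "grip_force" is the grip in N (left out, the last holds). Time passes only in rows, so rows that repeat a pose let the fingers close. It gives the time, the measured TCP pose, the force, the opening and the grip force at its end, in the units of the state.
- get_obs(): the state, without advancing time (a new reading comes with each control period).
- camera(name): name is "scene" or "side" or "wrist"; returns a dict with "frame" (384x512x3 uint8, red, green, blue), "z_map" (384x512 float32, m along the optical axis (not along the pixel's ray), 0 where there is no reading), "camera_matrix" (3x3 intrinsics, pixels), "T" (4x4, takes a point from camera to world coordinates); the wrist camera has in their place "T_tool_cam" (4x4, takes a point from camera to tool coordinates, whose origin is the TCP and whose axes are the flange's). Camera axes: x right, y up, looking along -z (the intrinsics and any distortion apply to the point x, -y, -z); pixel columns grow to the right and rows downward; lengths in m; the calibration is good to about 2 mm. A picture is of the moment at which its call begins: read the wrist's pose just before it.
- workorder.hand_in(): hands the job in; it is judged then, once.
The state is a dict: "time_s": time; "qpos": joint angles; "joint_vel": joint speeds; "tau": joint torques, N m; "ee_pos": TCP position; "eef_rot": TCP orientation; "force": force on the tool from outside, world axes, zero at the start; "moment": the same for the moment, N m; "grip_width": finger opening in m; "grip_force": force on a finger pad.
Only numpy, scipy, OpenCV 4.12 (cv2) and the standard library are available. Lean on these libraries where they do the work, as an engineer would, in place of code of your own. Each camera call takes 0.05 s, during which the arm holds its last target. There are 200 camera calls.

## Working session

There is one attempt and no reset: what is moved stays moved. The work goes in short steps, Python scripts to look and compute and a tool call to move; the robot and the scene stay as the last step left them, time stands still between calls to the robot, and variables do not carry over. Pictures are saved under pics/ and viewed, at most 14 in all, crops included, and the job is handed in when it is done.

Besides the shell and the picture viewer there is one more tool, called after ">>>" by a JSON object that holds its "fn" and its "kwargs". play_rows: Moves the arm, as the interface text tells. Its arguments: {"type":"object","properties":{"motion":{"type":"array"},"grip_force":{"type":"number"}},"required":["motion"]}

```bash
ls; mkdir -p pics; cat > h.py <<'E'
import numpy as np, cv2
from station import get_obs, camera, workorder
from scipy.spatial.transform import Rotation as R
def pts(c,T):
    z=c["z_map"]; K=c["camera_matrix"]; v,u=np.mgrid[:z.shape[0],:z.shape[1]]
    P=np.stack([(u-K[0,2])/K[0,0]*z,-(v-K[1,2])/K[1,1]*z,-z],-1)
    return P@T[:3,:3].T+T[:3,3]
def toolT():
    o=get_obs(); T=np.eye(4); T[:3,:3]=R.from_euler('xyz',o["eef_rot"]).as_matrix(); T[:3,3]=o["ee_pos"]; return T
def look(name,fn=None):
    Tt=toolT(); c=camera(name); T=c["T"] if "T" in c else Tt@c["T_tool_cam"]
    if fn: cv2.imwrite("pics/"+fn,c["frame"][...,::-1])
    return c,pts(c,T)
E
python3 - <<'E'
from h import *
o=get_obs(); print({k:np.round(v,3) for k,v in o.items()})
for n in("scene","side","wrist"):
    c,P=look(n,n+"0.png"); print(n,(c["z_map"]>0).mean(),np.round(c.get("T",c.get("T_tool_cam")),3).tolist(),c["camera_matrix"].tolist(),[k for k in c])
a=cv2.imread("pics/scene0.png");b=cv2.imread("pics/side0.png")
cv2.imwrite("pics/both0.png",cv2.resize(np.vstack([a,b]),(400,600)))
E
```

```text
pics
{'time_s': np.float64(0.0), 'qpos': array([ 1.181,  0.3  ,  1.522, -0.   ,  1.321, -0.067]), 'joint_vel': array([ 0.003, -0.   ,  0.001,  0.001, -0.   , -0.002]), 'tau': array([-2.0000e-03, -5.3180e+01, -3.5274e+01,  7.1000e-02,  2.4000e-02,
        0.0000e+00]), 'ee_pos': array([0.174, 0.521, 0.224]), 'eef_rot': array([-3.14 , -0.   ,  2.819]), 'force': array([-0.035,  1.359, -0.383]), 'moment': array([ 0.004, -0.001,  0.01 ]), 'grip_force': np.float64(0.0), 'grip_width': np.float64(0.094)}
scene 0.9960174560546875 [[0.301, -0.759, 0.578, 1.39], [0.954, 0.244, -0.177, -0.253], [-0.007, 0.604, 0.797, 1.244], [0.0, 0.0, 0.0, 1.0]] [[455.5503880733777, 0.0, 251.59118393710423], [0.0, 455.5503880733777, 198.17282322255411], [0.0, 0.0, 1.0]] ['frame', 'z_map', 'camera_matrix', 'T']
side 0.9960835774739584 [[0.878, 0.239, -0.415, 0.097], [-0.479, 0.441, -0.759, -0.899], [0.001, 0.865, 0.501, 0.718], [0.0, 0.0, 0.0, 1.0]] [[367.1646696038615, 0.0, 250.4357234278863], [0.0, 367.1646696038615, 188.42728955657984], [0.0, 0.0, 1.0]] ['frame', 'z_map', 'camera_matrix', 'T']
wrist 0.9960683186848959 [[-0.001, 0.969, 0.248, 0.07], [1.0, 0.001, -0.001, 0.0], [-0.001, 0.248, -0.969, -0.16], [0.0, 0.0, 0.0, 1.0]] [[292.3829140706995, 0.0, 257.6969481560494], [0.0, 292.3829140706995, 193.0202014205983], [0.0, 0.0, 1.0]] ['frame', 'z_map', 'camera_matrix', 'T_tool_cam']
```

View pics/scene0.png

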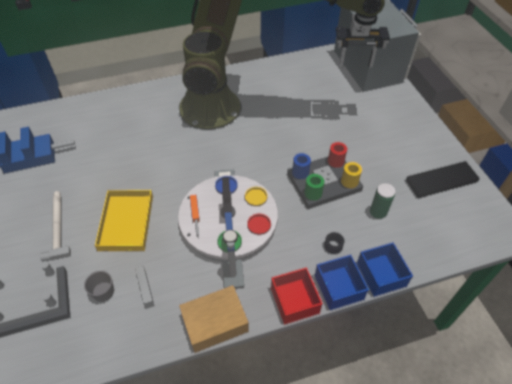

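View pics/side0.png

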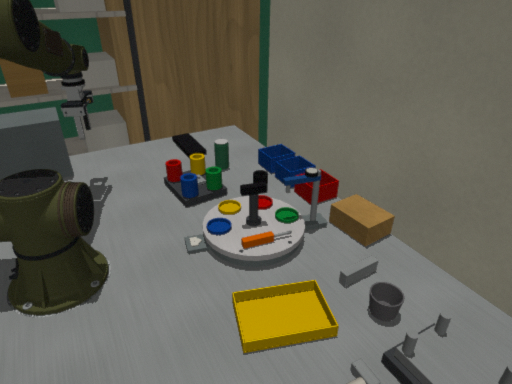

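The scene view shows the dial at about (228,215) and the deburrer at (195,212). All four bushes stand on the die: blue (302,163), red (338,153), yellow (352,174), green (315,185). The tray is at (125,220) and the arrow is on the robot side. In the side view, the dial is at (255,228) and the tray at (285,315).

```bash
python3 - <<'E'
from h import *
HS={'blue':(105,125),'yellow':(20,32),'red':(0,6),'green':(60,85),'orange':(7,17)}
for n in("scene","side"):
    c,P=look(n); hsv=cv2.cvtColor(c["frame"],cv2.COLOR_RGB2HSV)
    D=np.hypot(P[...,0]-0.55,P[...,1])
    for k,(a,b) in HS.items():
        m=((hsv[...,0]>=a)&(hsv[...,0]<=b)&(hsv[...,1]>110)&(hsv[...,2]>50)&(c["z_map"]>0)).astype(np.uint8)
        nn,L,S,C=cv2.connectedComponentsWithStats(m)
        for i in range(1,nn):
            if S[i,4]<40: continue
            q=P[L==i]; 
            if np.hypot(*q[:,:2].mean(0))>1.0: continue
            zt=np.percentile(q[:,2],97); t=q[q[:,2]>zt-.006]
            (x,y),(w,h),an=cv2.minAreaRect(t[:,:2].astype(np.float32))
            print(n,k,C[i].round(),S[i,4],'zt %.3f'%zt,'rect',np.round([x,y,w,h],3),round(an),'mean',t.mean(0).round(3))
    # dark things above 0.14 near dial
    m=(P[...,2]>.13)&(P[...,2]<.22)&(P[...,0]>.3)&(P[...,0]<.85)&(abs(P[...,1])<.35)
    nn,L,S,C=cv2.connectedComponentsWithStats(m.astype(np.uint8))
    for i in range(1,nn):
        if S[i,4]>20:
            q=P[L==i]; print('high',C[i].round(),S[i,4],q.min(0).round(3),q.max(0).round(3))
E
```

```text
scene blue [ 20. 147.] 478 zt 0.103 rect [ 0.063 -0.68   0.113  0.032] 0 mean [ 0.067 -0.679  0.101]
scene blue [  3. 148.] 177 zt 0.105 rect [ 0.067 -0.753  0.109  0.018] 1 mean [ 0.067 -0.753  0.102]
scene blue [ 42. 146.] 348 zt 0.056 rect [ 0.067 -0.64   0.057  0.105] 90 mean [ 0.066 -0.64   0.053]
scene blue [302. 160.] 131 zt 0.104 rect [0.458 0.209 0.051 0.056] 67 mean [0.46 0.21 0.1 ]
scene blue [232. 185.] 60 zt 0.055 rect [ 0.457 -0.034  0.017  0.056] 74 mean [ 0.453 -0.035  0.053]
scene blue [219. 186.] 50 zt 0.058 rect [ 0.446 -0.078  0.013  0.053] 75 mean [ 0.448 -0.077  0.054]
scene blue [228. 220.] 48 zt 0.192 rect [ 0.679 -0.105  0.011  0.045] 75 mean [ 0.679 -0.105  0.189]
scene blue [364. 275.] 3534 zt 0.071 rect [0.887 0.237 0.121 0.25 ] 0 mean [0.897 0.229 0.069]
scene yellow [351. 174.] 388 zt 0.103 rect [0.546 0.355 0.059 0.056] 88 mean [0.545 0.356 0.1  ]
scene yellow [256. 196.] 305 zt 0.064 rect [0.528 0.024 0.069 0.073] 72 mean [0.534 0.024 0.061]
scene yellow [124. 220.] 2811 zt 0.036 rect [ 0.459 -0.401  0.151  0.225] 73 mean [ 0.479 -0.405  0.034]
scene r
[... 1433 characters left out ...]
072 rect [ 0.88  -0.041  0.277  0.068] 50 mean [0.913 0.    0.072]
side red [305. 191.] 235 zt 0.071 rect [ 0.795 -0.052  0.155  0.021] 60 mean [ 0.817 -0.013  0.073]
side red [264. 202.] 172 zt 0.064 rect [ 0.625 -0.033  0.15   0.045] 58 mean [ 0.639 -0.009  0.065]
side green [216. 169.] 557 zt 0.109 rect [0.616 0.293 0.236 0.046] 65 mean [0.658 0.382 0.109]
side green [286. 215.] 276 zt 0.064 rect [ 0.663 -0.103  0.074  0.072] 40 mean [ 0.66  -0.107  0.062]
side orange [257. 239.] 356 zt 0.079 rect [ 0.515 -0.176  0.025  0.094] 83 mean [ 0.514 -0.178  0.077]
high [304. 179.] 488 [ 0.647 -0.134  0.131] [ 0.767 -0.089  0.208]
high [253. 190.] 378 [ 0.515 -0.096  0.131] [ 0.594 -0.062  0.189]
```

```bash
cat >> h.py <<'E'
def rel(*targets):
    """targets (x,y,z,yaw): print shift/turn fractions, each from the previous pose"""
    o=get_obs(); T=toolT(); 
    for t in targets:
        Rt=R.from_euler('xyz',[np.pi,0,t[3]]).as_matrix()
        d=T[:3,:3].T@(np.array(t[:3])-T[:3,3])/.25; a=R.from_matrix(T[:3,:3].T@Rt).as_rotvec()/(2*np.pi)
        print(t,'->',d.round(4),a.round(4)); T[:3,:3]=Rt; T[:3,3]=t[:3]
E
python3 -c "
from h import *
rel((.30,.36,.33,2.908),(.43,.18,.33,2.908))"
```

```text
(0.3, 0.36, 0.33, 2.908) -> [-0.6812 -0.4534 -0.423 ] [-0.0001 -0.     -0.0142]
(0.43, 0.18, 0.33, 2.908) -> [-0.6725 -0.5801 -0.    ] [0. 0. 0.]
```

>>> {"fn": "play_rows", "kwargs": {"motion": [[[-0.2,-0.15,-0.2,0,0,-0.005,1],[-0.4,-0.3,-0.35,0,0,-0.01,1],[-0.6,-0.4,-0.423,0,0,-0.0142,1],[-0.681,-0.453,-0.423,0,0,-0.0142,1],[-0.681,-0.453,-0.423,0,0,-0.0142,1],[-0.681,-0.453,-0.423,0,0,-0.0142,1],[-0.681,-0.453,-0.423,0,0,-0.0142,1],[-0.681,-0.453,-0.423,0,0,-0.0142,1]]]}}

```text
time_s: 1.05
ee_pos: [0.2994, 0.3607, 0.3296]
eef_rot: [-3.141, -0.001, 2.909]
force: [0.1, -1.0, 1.5]
grip_width: 0.0941
grip_force: 0.0
```

>>> {"fn": "play_rows", "kwargs": {"motion": [[[-0.2,-0.18,0,0,0,0,1],[-0.4,-0.36,0,0,0,0,1],[-0.6,-0.5,0,0,0,0,1],[-0.672,-0.58,0,0,0,0,1],[-0.672,-0.58,0,0,0,0,1],[-0.672,-0.58,0,0,0,0,1],[-0.672,-0.58,0,0,0,0,1],[-0.672,-0.58,0,0,0,0,1]]]}}

```text
time_s: 1.85
ee_pos: [0.4292, 0.1815, 0.33]
eef_rot: [-3.142, -0.0, 2.91]
force: [-0.5, -0.5, -0.3]
grip_width: 0.0939
grip_force: 0.0
```

```bash
cat > m.py <<'E'
from h import *
HS={'blue':(105,125),'yellow':(20,32),'red':(0,6),'green':(55,90),'orange':(7,17)}
def meas(fn):
    print('pose',get_obs()['ee_pos'].round(4),get_obs()['eef_rot'].round(3))
    c,P=look("wrist",fn); hsv=cv2.cvtColor(c["frame"],cv2.COLOR_RGB2HSV)
    for k,(a,b) in HS.items():
        m=((hsv[...,0]>=a)&(hsv[...,0]<=b)&(hsv[...,1]>110)&(hsv[...,2]>50)&(c["z_map"]>0)).astype(np.uint8)
        nn,L,S,C=cv2.connectedComponentsWithStats(m)
        for i in range(1,nn):
            if S[i,4]<150: continue
            q=P[L==i]; zt=np.percentile(q[:,2],95); t=q[abs(q[:,2]-zt)<.006]
            (x,y),(w,h),an=cv2.minAreaRect(t[:,:2].astype(np.float32))
            (ex,ey),r=cv2.minEnclosingCircle(t[:,:2].astype(np.float32))
            print(k,C[i].round(),S[i,4],'zt %.3f'%zt,'rect',np.round([x,y,w,h],3),round(an),'circ',np.round([ex,ey,r],3))
    return c,P
E
python3 -c "
from m import *
meas('w1.png')"
```

```text
pose [0.4292 0.1815 0.33  ] [-3.142 -0.     2.91 ]
blue [283. 183.] 1357 zt 0.101 rect [0.456 0.212 0.058 0.058] 5 circ [0.457 0.212 0.03 ]
blue [113. 215.] 1796 zt 0.062 rect [ 0.451 -0.053  0.073  0.073] 13 circ [ 0.452 -0.053  0.037]
blue [368. 348.] 562 zt 0.033 rect [0.827 0.318 0.004 0.054] 1 circ [0.827 0.318 0.027]
yellow [390. 216.] 2001 zt 0.101 rect [0.545 0.358 0.059 0.058] 66 circ [0.546 0.358 0.03 ]
yellow [188. 251.] 694 zt 0.314 rect [0.422 0.135 0.001 0.011] 76 circ [0.422 0.135 0.006]
yellow [ 69. 304.] 907 zt 0.430 rect [0.396 0.14  0.003 0.015] 76 circ [0.396 0.141 0.008]
yellow [447. 304.] 875 zt 0.430 rect [0.417 0.234 0.003 0.015] 77 circ [0.417 0.234 0.008]
yellow [482. 356.] 544 zt 0.437 rect [0.424 0.236 0.016 0.003] 78 circ [0.424 0.236 0.008]
yellow [338. 360.] 1088 zt 0.437 rect [0.416 0.203 0.047 0.003] 77 circ [0.417 0.203 0.024]
red [377. 153.] 1819 zt 0.101 rect [0.446 0.35  0.058 0.058] 47 circ [0.446 0.35  0.03 ]
red [183. 322.] 255 zt 0.426 rect [0.405 0.168 0.009 0.002] 75 circ [0.405 0.168 0.005]
green [300. 242.] 1494 zt 0.101 rect [0.554 0.219 0.057 0.057] 30 circ [0.555 0.219 0.03 ]
green [139. 339.] 579 zt 0.063 rect [ 0.679 -0.087  0.032  0.072] 46 circ [ 0.671 -0.096  0.036]
orange [ 48. 250.] 297 zt 0.078 rect [ 0.478 -0.17   0.021  0.014] 72 circ [ 0.479 -0.17   0.012]
```

View pics/w1.png

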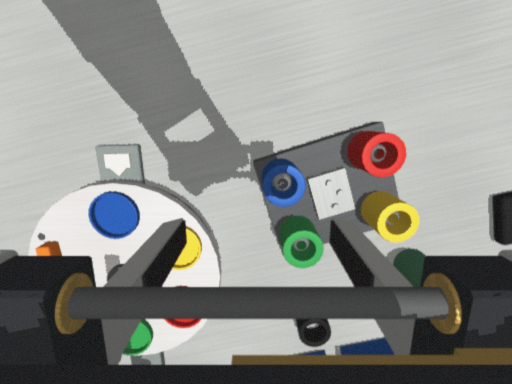

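The wrist view agrees with the scene: blue bush (283,183), red (377,153), yellow (390,216), green (300,242), blue nest (113,215), arrow (118,163). Next is the deburrer.

```bash
python3 -c "
from h import *
rel((.44,0,.33,2.908),(.47,-.174,.30,2.975))"
```

```text
(0.44, 0, 0.33, 2.908) -> [-2.085e-01 -6.967e-01  4.000e-04] [ 0.     -0.      0.0003]
(0.47, -0.174, 0.3, 2.975) -> [-0.2778 -0.6493  0.12  ] [ 0.      0.     -0.0107]
```

>>> {"fn": "play_rows", "kwargs": {"motion": [[[-0.05,-0.18,0,0,0,0,1],[-0.1,-0.36,0,0,0,0,1],[-0.15,-0.54,0,0,0,0,1],[-0.208,-0.697,0,0,0,0,1]]]}}

```text
time_s: 2.3
ee_pos: [0.4396, -0.0021, 0.3305]
eef_rot: [3.142, 0.001, 2.91]
force: [0.9, 0.8, -0.1]
grip_width: 0.094
grip_force: 0.0
```

>>> {"fn": "play_rows", "kwargs": {"motion": [[[-0.08,-0.18,0.03,0,0,-0.003,1],[-0.16,-0.36,0.06,0,0,-0.006,1],[-0.24,-0.54,0.12,0,0,-0.0107,1],[-0.278,-0.649,0.12,0,0,-0.0107,1],[-0.278,-0.649,0.12,0,0,-0.0107,1],[-0.278,-0.649,0.12,0,0,-0.0107,1],[-0.278,-0.649,0.12,0,0,-0.0107,1]]]}}

```text
time_s: 3.0
ee_pos: [0.4704, -0.1739, 0.3005]
eef_rot: [3.142, 0.0, 2.977]
force: [-1.4, -1.2, -0.4]
grip_width: 0.0943
grip_force: 0.0
```

```bash
python3 -c "
from m import *
c,P=meas('w2.png')
m=(P[...,2]>.15)&(P[...,2]<.20)&(P[...,0]>.4)&(P[...,0]<.64)&(abs(P[...,1]+.08)<.07)
q=P[m];print(m.sum(),q.min(0),q.max(0)); print(cv2.minAreaRect(q[:,:2].astype(np.float32)))
"
```

```text
pose [ 0.4704 -0.1739  0.3005] [3.142 0.    2.977]
blue [508. 116.] 190 zt 0.044 rect [0.459 0.184 0.035 0.007] 3 circ [0.459 0.187 0.017]
blue [342. 142.] 2414 zt 0.062 rect [ 0.452 -0.054  0.075  0.072] 81 circ [ 0.452 -0.054  0.038]
blue [348. 342.] 471 zt 0.189 rect [ 0.663 -0.101  0.019  0.023] 80 circ [ 0.663 -0.102  0.014]
yellow [108. 177.] 14910 zt 0.034 rect [ 0.459 -0.401  0.151  0.219] 73 circ [ 0.459 -0.4    0.131]
yellow [404. 185.] 2292 zt 0.063 rect [0.526 0.026 0.075 0.073] 51 circ [0.527 0.026 0.038]
yellow [ 69. 304.] 852 zt 0.400 rect [ 0.439 -0.217  0.003  0.015] 78 circ [ 0.44  -0.217  0.008]
yellow [447. 304.] 854 zt 0.400 rect [ 0.455 -0.123  0.003  0.015] 81 circ [ 0.455 -0.123  0.008]
yellow [390. 358.] 1828 zt 0.408 rect [ 0.458 -0.144  0.066  0.004] 80 circ [ 0.458 -0.144  0.033]
red [397. 251.] 1139 zt 0.063 rect [0.624 0.015 0.075 0.042] 34 circ [0.633 0.002 0.038]
red [380. 347.] 304 zt 0.039 rect [ 0.827 -0.01   0.004  0.029] 0 circ [ 0.828 -0.01   0.015]
green [322. 276.] 855 zt 0.063 rect [ 0.64  -0.108  0.023  0.067] 11 circ [ 0.65  -0.106  0.034]
orange [261. 203.] 1030 zt 0.077 rect [ 0.517 -0.177  0.021  0.092] 82 circ [ 0.518 -0.176  0.047]
556 [ 0.51828206 -0.09742699  0.15780183] [ 0.59410835 -0.06052233  0.1869434 ]
((0.5579160451889038, -0.07899463176727295), (0.02182691916823387, 0.07861929386854172), 77.0105209350586)
```

View pics/w2.png

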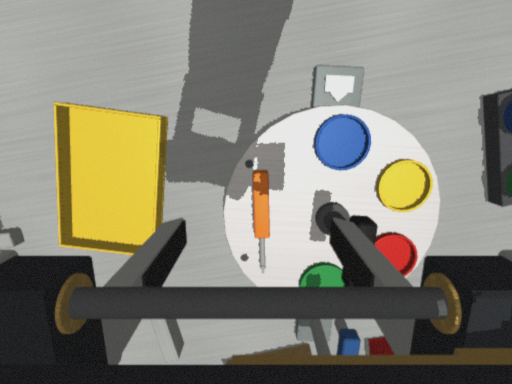

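The wrist view shows the orange handle at (261,203), blade pointing down to (262,270). The tray is at (108,177), the bar is near (355,225), and both black screws are clear.

```bash
sed -i "s/as_matrix()\n        d=/&/; s/Rt=R.from_euler('xyz',\[np.pi,0,t\[3\]\]).as_matrix()/Rt=(R.from_euler('xyz',[np.pi,0,t[3]])*R.from_rotvec([t[4] if len(t)>4 else 0,0,0])).as_matrix()/" h.py
python3 -c "
from h import *
rel((.492,-.1735,.16,3.002,-.14),(.492,-.1735,.08,3.002,-.14),(.492,-.1735,.23,3.002,-.14),(.406,-.385,.23,2.845),(.406,-.385,.038,2.845))"
```

```text
(0.492, -0.1735, 0.16, 3.002, -0.14) -> [-0.0847  0.0157  0.5623] [-0.0223  0.0004 -0.004 ]
(0.492, -0.1735, 0.08, 3.002, -0.14) -> [ 0.     -0.0447  0.3169] [0. 0. 0.]
(0.492, -0.1735, 0.23, 3.002, -0.14) -> [ 0.      0.0837 -0.5941] [0. 0. 0.]
(0.406, -0.385, 0.23, 2.845) -> [ 0.2229 -0.877  -0.1236] [ 0.0222 -0.0017  0.0249]
(0.406, -0.385, 0.038, 2.845) -> [ 0.    -0.     0.768] [0. 0. 0.]
```

>>> {"fn": "play_rows", "kwargs": {"motion": [[[-0.0847,0.0157,0.1,-0.0222,0,-0.004,0.06],[-0.0847,0.0157,0.25,-0.0222,0,-0.004,0.06],[-0.0847,0.0157,0.4,-0.0222,0,-0.004,0.06],[-0.0847,0.0157,0.5,-0.0222,0,-0.004,0.06],[-0.0847,0.0157,0.5623,-0.0222,0,-0.004,0.06],[-0.0847,0.0157,0.5623,-0.0222,0,-0.004,0.06],[-0.0847,0.0157,0.5623,-0.0222,0,-0.004,0.06],[-0.0847,0.0157,0.5623,-0.0222,0,-0.004,0.06]]]}}

```text
time_s: 3.85
ee_pos: [0.4923, -0.1747, 0.161]
eef_rot: [3.003, 0.004, 3.001]
force: [0.6, -0.3, -0.4]
grip_width: 0.0498
grip_force: 0.0
```

```bash
python3 -c "
from m import *
o=get_obs();print(o['grip_width'],o['eef_rot'])
meas('w3.png')" | grep -E "pose|orange|0\.0"
python3 -c "
from h import *
rel((.492,-.1735,.08,3.002,-.14))"
```

```text
0.04981661551100714 [3.00276453 0.00370287 3.00094174]
pose [ 0.4923 -0.1747  0.161 ] [3.003 0.004 3.001]
blue [363. 131.] 5136 zt 0.062 rect [ 0.451 -0.055  0.075  0.073] 85 circ [ 0.452 -0.055  0.038]
yellow [ 46. 175.] 17806 zt 0.034 rect [ 0.452 -0.325  0.186  0.058] 1 circ [ 0.452 -0.351  0.093]
yellow [440. 193.] 4149 zt 0.062 rect [0.526 0.026 0.075 0.074] 62 circ [0.526 0.026 0.038]
yellow [155. 304.] 523 zt 0.256 rect [ 0.463 -0.21   0.002  0.014] 81 circ [ 0.463 -0.209  0.007]
yellow [360. 304.] 550 zt 0.263 rect [ 0.47  -0.159  0.002  0.015] 80 circ [ 0.47  -0.159  0.008]
yellow [404. 357.] 1193 zt 0.272 rect [ 0.477 -0.155  0.031  0.003] 81 circ [ 0.477 -0.155  0.016]
yellow [221. 360.] 935 zt 0.267 rect [ 0.471 -0.194  0.04   0.003] 80 circ [ 0.472 -0.194  0.02 ]
green [312. 337.] 998 zt 0.062 rect [ 0.661 -0.134  0.014  0.048] 81 circ [ 0.662 -0.129  0.024]
orange [245. 223.] 2512 zt 0.077 rect [ 0.517 -0.177  0.022  0.094] 82 circ [ 0.517 -0.177  0.048]
(0.492, -0.1735, 0.08, 3.002, -0.14) -> [ 0.0027 -0.0399  0.321 ] [-0.0002  0.0006 -0.0001]
```

View pics/w3.png

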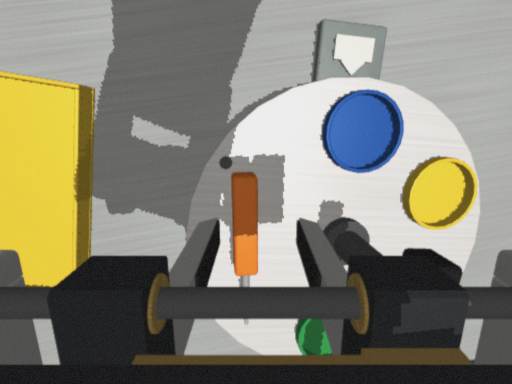

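The handle at (245,223) lies between the fingers, so I'm descending.

>>> {"fn": "play_rows", "kwargs": {"motion": [[[0.002,-0.01,0.08,0,0,0,0.06],[0.002,-0.02,0.16,0,0,0,0.06],[0.002,-0.03,0.24,0,0,0,0.06],[0.002,-0.04,0.3,0,0,0,0.06],[0.002,-0.04,0.32,0,0,0,0.06],[0.002,-0.04,0.32,0,0,0,-1],[0.002,-0.04,0.32,0,0,0,-1],[0.002,-0.04,0.32,0,0,0,-1],[0.002,-0.04,0.32,0,0,0,-1],[0.002,-0.04,0.32,0,0,0,-1]]], "grip_force": 30}}

```text
time_s: 4.9
ee_pos: [0.492, -0.1739, 0.0798]
eef_rot: [3.003, 0.003, 3.0]
force: [0.2, -0.1, 6.0]
grip_width: 0.0228
grip_force: 29.3
```

>>> {"fn": "play_rows", "kwargs": {"motion": [[[0,0.01,-0.06,0,0,0,-1],[0,0.02,-0.15,0,0,0,-1],[0,0.04,-0.27,0,0,0,-1],[0,0.06,-0.4,0,0,0,-1],[0,0.08,-0.52,0,0,0,-1],[0,0.084,-0.594,0,0,0,-1],[0,0.084,-0.594,0,0,0,-1],[0,0.084,-0.594,0,0,0,-1]]]}}

```text
time_s: 5.7
ee_pos: [0.491, -0.1733, 0.2281]
eef_rot: [3.002, 0.001, 3.0]
force: [0.5, -0.8, -1.4]
grip_width: 0.0227
grip_force: 28.9
```

```bash
python3 -c "
from m import *
rel((.406,-.385,.23,2.845))
meas('w4.png')" | grep -E "pose|orange|->|yellow"
```

```text
(0.406, -0.385, 0.23, 2.845) -> [ 0.2175 -0.8766 -0.1312] [ 0.0222 -0.0016  0.0247]
pose [ 0.491  -0.1733  0.2281] [3.002e+00 1.000e-03 3.000e+00]
yellow [ 56. 176.] 20541 zt 0.034 rect [ 0.466 -0.378  0.104  0.219] 73 circ [ 0.466 -0.378  0.12 ]
yellow [399. 181.] 2809 zt 0.063 rect [0.526 0.026 0.075 0.074] 77 circ [0.526 0.026 0.038]
yellow [208. 304.] 337 zt 0.325 rect [ 0.464 -0.195  0.002  0.014] 83 circ [ 0.464 -0.195  0.007]
yellow [307. 304.] 329 zt 0.329 rect [ 0.467 -0.171  0.002  0.015] 78 circ [ 0.467 -0.171  0.008]
yellow [340. 357.] 1283 zt 0.337 rect [ 0.474 -0.168  0.035  0.003] 82 circ [ 0.475 -0.168  0.018]
yellow [166. 360.] 1001 zt 0.333 rect [ 0.469 -0.206  0.041  0.004] 83 circ [ 0.469 -0.206  0.02 ]
orange [258. 241.] 3283 zt 0.225 rect [ 0.497 -0.173  0.023  0.056] 79 circ [ 0.498 -0.173  0.029]
orange [257. 328.] 653 zt 0.226 rect [ 0.555 -0.181  0.021  0.017] 84 circ [ 0.555 -0.181  0.013]
```

Held. Now moving it to the tray.

>>> {"fn": "play_rows", "kwargs": {"motion": [[[0.04,-0.16,-0.03,0.005,0,0.005,-1],[0.08,-0.34,-0.06,0.01,-0.001,0.01,-1],[0.13,-0.52,-0.09,0.016,-0.001,0.016,-1],[0.17,-0.7,-0.11,0.02,-0.001,0.02,-1],[0.2175,-0.8766,-0.1312,0.0222,-0.0016,0.0247,-1],[0.2175,-0.8766,-0.1312,0.0222,-0.0016,0.0247,-1],[0.2175,-0.8766,-0.1312,0.0222,-0.0016,0.0247,-1],[0.2175,-0.8766,-0.1312,0.0222,-0.0016,0.0247,-1]]]}}

```text
time_s: 6.55
ee_pos: [0.4065, -0.3843, 0.23]
eef_rot: [3.141, -0.0, 2.846]
force: [-0.1, 0.5, -1.3]
grip_width: 0.0224
grip_force: 29.4
```

>>> {"fn": "play_rows", "kwargs": {"motion": [[[0,0,0.1,0,0,0,-1],[0,0,0.25,0,0,0,-1],[0,0,0.4,0,0,0,-1],[0,0,0.52,0,0,0,-1],[0,0,0.62,0,0,0,-1],[0,0,0.69,0,0,0,-1],[0,0,0.73,0,0,0,-1],[0,0,0.75,0,0,0,-1],[0,0,0.76,0,0,0,-1],[0,0,0.768,0,0,0,-1]]]}}

```text
time_s: 7.55
ee_pos: [0.4069, -0.3853, 0.0395]
eef_rot: [-3.141, 0.002, 2.845]
force: [0.7, 0.2, -1.7]
grip_width: 0.0222
grip_force: 29.4
```

>>> {"fn": "play_rows", "kwargs": {"motion": [[[0,0,0,0,0,0,0],[0,0,0,0,0,0,0],[0,0,0,0,0,0,0],[0,0,0,0,0,0,0],[0,0,-0.1,0,0,0,0],[0,0,-0.25,0,0,0,0.2],[0,0,-0.45,0,0,0,0.5],[0,0,-0.65,0,0,0,1],[0,0,-0.85,0,0,0,1],[0,0,-0.9,0,0,0,1]]]}}

```text
time_s: 8.55
ee_pos: [0.407, -0.386, 0.27]
eef_rot: [-3.137, 0.008, 2.845]
force: [1.3, -0.1, -0.7]
grip_width: 0.0833
grip_force: 0.0
```

```bash
python3 -c "
from m import *
c,P=meas('w5.png')
rel((.44,-.16,.30,2.915),(.456,.05,.28,2.915),(.456,.212,.22,2.915),(.456,.212,.08,2.915))"
```

```text
pose [ 0.407 -0.386  0.27 ] [-3.137  0.008  2.845]
blue [9. 4.] 182 zt 0.024 rect [ 0.117 -0.624  0.002  0.021] 1 circ [ 0.118 -0.624  0.011]
blue [503. 133.] 863 zt 0.063 rect [ 0.448 -0.083  0.02   0.064] 83 circ [ 0.449 -0.073  0.032]
yellow [259. 201.] 14522 zt 0.035 rect [ 0.459 -0.401  0.15   0.218] 73 circ [ 0.459 -0.4    0.131]
yellow [ 89. 303.] 770 zt 0.370 rect [ 0.372 -0.419  0.003  0.014] 75 circ [ 0.372 -0.419  0.007]
yellow [426. 304.] 780 zt 0.369 rect [ 0.397 -0.337  0.003  0.016] 72 circ [ 0.397 -0.337  0.008]
yellow [422. 358.] 1570 zt 0.377 rect [ 0.4   -0.347  0.052  0.003] 73 circ [ 0.4   -0.347  0.026]
yellow [253. 360.] 445 zt 0.377 rect [ 0.389 -0.381  0.02   0.003] 74 circ [ 0.39  -0.381  0.01 ]
orange [259. 185.] 1007 zt 0.031 rect [ 0.432 -0.393  0.021  0.093] 73 circ [ 0.432 -0.393  0.047]
(0.44, -0.16, 0.3, 2.915) -> [ 0.1368  0.9023 -0.1284] [-0.0007  0.0011 -0.0111]
(0.456, 0.05, 0.28, 2.915) -> [0.1263 0.8329 0.08  ] [0. 0. 0.]
(0.456, 0.212, 0.22, 2.915) -> [0.1456 0.6314 0.24  ] [0. 0. 0.]
(0.456, 0.212, 0.08, 2.915) -> [-0.   -0.    0.56] [0. 0. 0.]
```

View pics/w5.png

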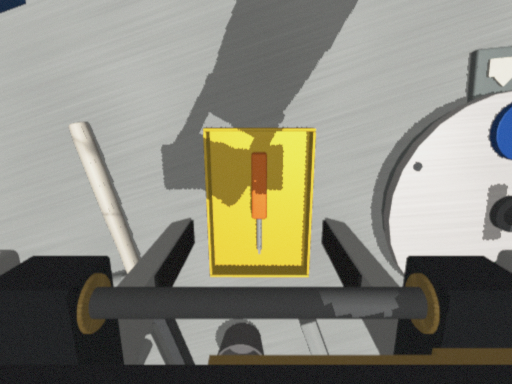

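The tool lies flat in the tray, handle at (259,185), in line with the tray's long axis. Next is the blue bush.

>>> {"fn": "play_rows", "kwargs": {"motion": [[[0.03,0.18,-0.1,-0.0007,0.001,-0.01,1],[0.06,0.36,-0.128,-0.0007,0.001,-0.0111,1],[0.09,0.54,-0.128,-0.0007,0.001,-0.0111,1],[0.12,0.72,-0.128,-0.0007,0.001,-0.0111,1],[0.137,0.902,-0.128,-0.0007,0.001,-0.0111,1]]]}}

```text
time_s: 9.1
ee_pos: [0.4389, -0.1576, 0.2944]
eef_rot: [3.137, -0.007, 2.914]
force: [0.5, -1.0, -1.0]
grip_width: 0.0943
grip_force: 0.0
```

>>> {"fn": "play_rows", "kwargs": {"motion": [[[0.03,0.18,0,0,0,0,1],[0.06,0.36,0,0,0,0,1],[0.09,0.54,0.02,0,0,0,1],[0.12,0.72,0.05,0,0,0,1],[0.126,0.833,0.08,0,0,0,1]]]}}

```text
time_s: 9.6
ee_pos: [0.4548, 0.0532, 0.2753]
eef_rot: [3.137, -0.007, 2.916]
force: [-0.4, -0.4, -0.6]
grip_width: 0.0939
grip_force: 0.0
```

>>> {"fn": "play_rows", "kwargs": {"motion": [[[0.04,0.16,0.04,0,0,0,1],[0.08,0.32,0.1,0,0,0,1],[0.12,0.48,0.17,0,0,0,1],[0.1456,0.6,0.24,0,0,0,1],[0.1456,0.6314,0.24,0,0,0,1],[0.1456,0.6314,0.24,0,0,0,1],[0.1456,0.6314,0.24,0,0,0,1]]]}}

```text
time_s: 10.3
ee_pos: [0.4555, 0.2121, 0.2179]
eef_rot: [3.137, -0.005, 2.914]
force: [0.5, 0.5, 0.8]
grip_width: 0.0937
grip_force: 0.0
```

```bash
python3 -c "
from m import *
c,P=meas('w6.png')
rel((.456,.212,.08,2.915))" | grep -E "pose|0\.10|->"
```

```text
pose [0.4555 0.2121 0.2179] [ 3.137 -0.005  2.914]
blue [257. 190.] 2496 zt 0.101 rect [0.456 0.212 0.058 0.058] 13 circ [0.456 0.212 0.03 ]
yellow [402. 234.] 3743 zt 0.101 rect [0.545 0.357 0.057 0.059] 32 circ [0.545 0.357 0.03 ]
red [387. 148.] 3581 zt 0.101 rect [0.446 0.35  0.058 0.059] 32 circ [0.446 0.351 0.03 ]
green [282. 261.] 2347 zt 0.101 rect [0.545 0.221 0.057 0.039] 80 circ [0.552 0.22  0.029]
(0.456, 0.212, 0.08, 2.915) -> [-0.0042 -0.0018  0.5528] [ 0.0007 -0.0007 -0.0002]
```

>>> {"fn": "play_rows", "kwargs": {"motion": [[[-0.004,-0.002,0.12,0.0007,-0.0007,0,1],[-0.004,-0.002,0.26,0.0007,-0.0007,0,1],[-0.004,-0.002,0.4,0.0007,-0.0007,0,1],[-0.004,-0.002,0.5,0.0007,-0.0007,0,1],[-0.004,-0.002,0.553,0.0007,-0.0007,0,1],[-0.004,-0.002,0.553,0.0007,-0.0007,0,1],[-0.004,-0.002,0.553,0.0007,-0.0007,0,-0.2],[-0.004,-0.002,0.553,0.0007,-0.0007,0,-1],[-0.004,-0.002,0.553,0.0007,-0.0007,0,-1],[-0.004,-0.002,0.553,0.0007,-0.0007,0,-1]]], "grip_force": 40}}

```text
time_s: 11.35
ee_pos: [0.4558, 0.2131, 0.0802]
eef_rot: [3.141, 0.0, 2.915]
force: [0.1, 0.5, 0.3]
grip_width: 0.0652
grip_force: 0.0
```

```bash
python3 -c "
from h import *
o=get_obs();print(o['ee_pos'],o['grip_width'],o['grip_force'],o['force'])
rel((.456,.212,.20,2.915),(.4515,-.0543,.20,2.915),(.4515,-.0543,.101,2.915))"
```

```text
[0.45582502 0.2130856  0.08024467] 0.06522538936700178 0.0 [0.08317871 0.49045474 0.2803434 ]
(0.456, 0.212, 0.2, 2.915) -> [-0.0017 -0.0038 -0.479 ] [ 0.0001  0.     -0.0001]
(0.4515, -0.0543, 0.2, 2.915) -> [-0.2218 -1.042  -0.    ] [0. 0. 0.]
(0.4515, -0.0543, 0.101, 2.915) -> [-0.    -0.     0.396] [0. 0. 0.]
```

>>> {"fn": "play_rows", "kwargs": {"motion": [[[0,0,0,0,0,0,-1],[0,0,0,0,0,0,-1],[0,0,0,0,0,0,-1],[0,0,-0.04,0,0,0,-1],[0,0,-0.12,0,0,0,-1],[0,0,-0.22,0,0,0,-1],[0,0,-0.33,0,0,0,-1],[0,0,-0.43,0,0,0,-1],[0,0,-0.48,0,0,0,-1],[0,0,-0.48,0,0,0,-1]]]}}

```text
time_s: 12.35
ee_pos: [0.456, 0.2132, 0.2009]
eef_rot: [3.14, 0.001, 2.915]
force: [-0.9, 0.5, -4.0]
grip_width: 0.0583
grip_force: 40.0
```

>>> {"fn": "play_rows", "kwargs": {"motion": [[[-0.02,-0.06,0,0,0,0,-1],[-0.04,-0.18,0,0,0,0,-1],[-0.07,-0.32,0,0,0,0,-1],[-0.1,-0.46,0,0,0,0,-1],[-0.13,-0.6,0,0,0,0,-1],[-0.16,-0.74,0,0,0,0,-1],[-0.18,-0.86,0,0,0,0,-1],[-0.2,-0.95,0,0,0,0,-1],[-0.21,-1.0,0,0,0,0,-1],[-0.21,-1.0,0,0,0,0,-1]]]}}

```text
time_s: 13.35
ee_pos: [0.4502, -0.0432, 0.1986]
eef_rot: [-3.142, -0.002, 2.913]
force: [-0.3, 0.5, -4.7]
grip_width: 0.0584
grip_force: 40.0
```

```bash
cat > p.py <<'E'
from m import *
def held():
    """centre of the held bush's visible top ring and of the nest around it"""
    o=get_obs(); print('w',o['grip_width'].round(4),o['grip_force'],'t',o['time_s']); return meas(None)
if __name__=="__main__":
    held(); rel((.4515,-.0543,.11,2.915))
E
python3 p.py | grep -vE "zt 0\.[34]"
```

```text
Traceback (most recent call last):
  File "p.py", line 6, in <module>
    held(); rel((.4515,-.0543,.11,2.915))
    ~~~~^^
  File "p.py", line 4, in held
    o=get_obs(); print('w',o['grip_width'].round(4),o['grip_force'],'t',o['time_s']); return meas(None)
                           ^^^^^^^^^^^^^^^^^^^^^
AttributeError: 'float' object has no attribute 'round'
```

```bash
sed -i "s/o\['grip_width'\].round(4)/o['grip_width']/" p.py
python3 p.py | grep -vE "zt 0\.[34]"
```

```text
w 0.0584053989628314 39.971800446510315 t 13.35
pose [ 0.4502 -0.0432  0.1986] [-3.142e+00 -2.000e-03  2.913e+00]
blue [255. 229.] 10784 zt 0.219 rect [ 0.445 -0.042  0.059  0.049] 75 circ [ 0.45  -0.043  0.03 ]
yellow [ 26. 220.] 5269 zt 0.035 rect [ 0.444 -0.319  0.026  0.149] 82 circ [ 0.443 -0.331  0.075]
yellow [345. 230.] 1921 zt 0.062 rect [0.518 0.04  0.075 0.042] 29 circ [0.526 0.027 0.038]
yellow [139. 304.] 593 zt 0.298 rect [ 0.421 -0.067  0.002  0.015] 77 circ [ 0.421 -0.067  0.008]
yellow [376. 304.] 621 zt 0.298 rect [ 0.434 -0.008  0.002  0.014] 78 circ [ 0.434 -0.008  0.007]
red [319. 334.] 1159 zt 0.063 rect [ 0.647 -0.019  0.067  0.023] 37 circ [ 0.642 -0.011  0.034]
green [493. 220.] 1848 zt 0.086 rect [0.549 0.192 0.007 0.033] 76 circ [0.55  0.195 0.016]
green [269. 347.] 203 zt 0.063 rect [ 0.647 -0.072  0.027  0.006] 37 circ [ 0.648 -0.073  0.014]
(0.4515, -0.0543, 0.11, 2.915) -> [-0.0161 -0.0455  0.3551] [ 0.     -0.0003 -0.0002]
```

>>> {"fn": "play_rows", "kwargs": {"motion": [[[-0.008,-0.03,0,0,0,0,-1],[-0.016,-0.0455,0.05,0,0,0,-1],[-0.016,-0.0455,0.12,0,0,0,-1],[-0.016,-0.0455,0.19,0,0,0,-1],[-0.016,-0.0455,0.25,0,0,0,-1],[-0.016,-0.0455,0.3,0,0,0,-1],[-0.016,-0.0455,0.33,0,0,0,-1],[-0.016,-0.0455,0.355,0,0,0,-1],[-0.016,-0.0455,0.375,0,0,0,-1],[-0.016,-0.0455,0.385,0,0,0,-1]]]}}

```text
time_s: 14.4
ee_pos: [0.4519, -0.0544, 0.1031]
eef_rot: [3.142, -0.001, 2.915]
force: [0.6, -0.2, -4.2]
grip_width: 0.0583
grip_force: 40.0
```

>>> {"fn": "play_rows", "kwargs": {"motion": [[[0,0,0.004,0,0,0,-1],[0,0,0.007,0,0,0,-1],[0,0,0.007,0,0,0,-1]]]}}

```text
time_s: 14.7
ee_pos: [0.4519, -0.0544, 0.1017]
eef_rot: [3.142, -0.0, 2.915]
force: [0.4, 0.5, -3.5]
grip_width: 0.058
grip_force: 40.0
```

>>> {"fn": "play_rows", "kwargs": {"motion": [[[0,0,0.003,0,0,0,-1],[0,0,0.003,0,0,0,0.5],[0,0,0.003,0,0,0,1],[0,0,0.003,0,0,0,1],[0,0,0.003,0,0,0,1],[0,0,-0.1,0,0,0,1],[0,0,-0.25,0,0,0,1],[0,0,-0.42,0,0,0,1],[0,0,-0.6,0,0,0,1],[0,0,-0.69,0,0,0,1]]]}}

```text
time_s: 15.7
ee_pos: [0.4525, -0.0545, 0.2779]
eef_rot: [3.141, 0.004, 2.915]
force: [0.3, 0.5, -0.4]
grip_width: 0.0939
grip_force: 0.0
```

>>> {"fn": "play_rows", "kwargs": {"motion": [[[-0.05,0,0,0,0,0.02,1],[-0.1,0,0,0,0,0.04,1],[-0.15,0,0,0,0,0.06,1],[-0.2,0,0,0,0,0.08,1],[-0.25,0,0,0,0,0.1,1],[-0.3,0,0,0,0,0.12,1],[-0.35,0,0,0,0,0.14,1],[-0.4,0,0,0,0,0.16,1],[-0.4375,0,0,0,0,0.18,1],[-0.4375,0,0,0,0,0.2,1]]]}}

```text
time_s: 16.7
ee_pos: [0.5592, -0.0793, 0.2735]
eef_rot: [-3.14, -0.0, 1.653]
force: [-0.1, 0.4, 0.4]
grip_width: 0.0938
grip_force: 0.0
```

>>> {"fn": "play_rows", "kwargs": {"motion": [[[0,0,0,0,0,0.02,0.5],[0,0,0,0,0,0.04,0.2],[0,0,0,0,0,0.06,0.2],[0,0,0,0,0,0.08,0.2],[0,0,0,0,0,0.1,0.2],[0,0,0,0,0,0.12,0.2],[0,0,0,0,0,0.14,0.2],[0,0,0,0,0,0.16,0.2],[0,0,0,0,0,0.18,0.2],[0,0,0,0,0,0.2,0.2]]]}}

```text
time_s: 17.7
ee_pos: [0.5585, -0.079, 0.2739]
eef_rot: [-3.141, 0.001, 0.396]
force: [1.5, 0.3, 0.8]
grip_width: 0.0561
grip_force: 0.0
```

```bash
python3 -c "
from p import *
held(); rel((.558,-.079,.25,-.227),(.558,-.079,.178,-.227))
c,P=look('side','s2.png')"| grep -vE "zt 0\.[34]"
```

```text
w 0.056096748341662596 0.0 t 17.7
pose [ 0.5585 -0.079   0.2739] [-3.141e+00  1.000e-03  3.960e-01]
blue [351.  69.] 2520 zt 0.189 rect [ 0.688 -0.105  0.019  0.075] 78 circ [ 0.689 -0.103  0.038]
blue [218. 247.] 1273 zt 0.121 rect [ 0.455 -0.071  0.056  0.023] 5 circ [ 0.454 -0.061  0.028]
yellow [173. 167.] 2651 zt 0.062 rect [0.527 0.026 0.073 0.074] 67 circ [0.526 0.026 0.037]
yellow [448. 255.] 2370 zt 0.035 rect [ 0.565 -0.404  0.05   0.128] 7 circ [ 0.541 -0.407  0.064]
red [219.  94.] 3112 zt 0.062 rect [0.633 0.002 0.075 0.073] 69 circ [0.634 0.002 0.038]
green [30. 85.] 3107 zt 0.101 rect [0.558 0.206 0.058 0.033] 9 circ [0.556 0.216 0.029]
green [304. 104.] 2300 zt 0.063 rect [ 0.664 -0.1    0.072  0.067] 46 circ [ 0.666 -0.102  0.037]
(0.558, -0.079, 0.25, -0.227) -> [-0.0019 -0.0009  0.0956] [-0.      0.0001  0.098 ]
(0.558, -0.079, 0.178, -0.227) -> [ 0.    -0.     0.288] [0. 0. 0.]
```

View pics/s2.png

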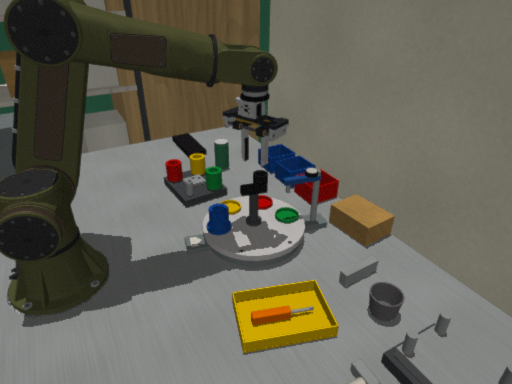

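The side view shows blue standing in its nest at (219,218), the bar free at (255,188) under the gripper, and the tool in the tray at (280,313). Next I grip the bar.

>>> {"fn": "play_rows", "kwargs": {"motion": [[[-0.002,-0.001,0.05,0,0,0.02,0.2],[-0.002,-0.001,0.095,0,0,0.04,0.2],[-0.002,-0.001,0.095,0,0,0.06,0.2],[-0.002,-0.001,0.095,0,0,0.08,0.2],[-0.002,-0.001,0.095,0,0,0.098,0.2],[-0.002,-0.001,0.15,0,0,0.098,0.2],[-0.002,-0.001,0.22,0,0,0.098,0.2],[-0.002,-0.001,0.3,0,0,0.098,0.2],[-0.002,-0.001,0.36,0,0,0.098,0.2],[-0.002,-0.001,0.384,0,0,0.098,0.2]]]}}

```text
time_s: 18.8
ee_pos: [0.5571, -0.0788, 0.1755]
eef_rot: [-3.142, 0.004, -0.209]
force: [0.5, 0.2, -0.5]
grip_width: 0.056
grip_force: 0.0
```

>>> {"fn": "play_rows", "kwargs": {"motion": [[[0,0,0,0,0,0,-0.2],[0,0,0,0,0,0,-0.35],[0,0,0,0,0,0,-0.45],[0,0,0,0,0,0,-0.55],[0,0,0,0,0,0,-1],[0,0,0,0,0,0,-1],[0,0,0,0,0,0,-1],[0,0,0,0,0,0,-1]]], "grip_force": 60}}

```text
time_s: 19.6
ee_pos: [0.5581, -0.0786, 0.1784]
eef_rot: [-3.141, 0.0, -0.214]
force: [0.1, 7.1, 5.5]
grip_width: 0.0215
grip_force: 60.0
```

>>> {"fn": "play_rows", "kwargs": {"motion": [[[0,0,0,0,0,-0.001,-1],[0,0,0,0,0,-0.003,-1],[0,0,0,0,0,-0.006,-1],[0,0,0,0,0,-0.01,-1],[0,0,0,0,0,-0.015,-1],[0,0,0,0,0,-0.02,-1],[0,0,0,0,0,-0.025,-1],[0,0,0,0,0,-0.03,-1],[0,0,0,0,0,-0.035,-1],[0,0,0,0,0,-0.04,-1]]]}}

```text
time_s: 20.6
ee_pos: [0.5582, -0.0784, 0.1784]
eef_rot: [-3.14, -0.0, 0.038]
force: [0.6, 8.6, 5.1]
grip_width: 0.0217
grip_force: 60.1
```

>>> {"fn": "play_rows", "kwargs": {"motion": [[[0,0,0,0,0,-0.005,-1],[0,0,0,0,0,-0.01,-1],[0,0,0,0,0,-0.015,-1],[0,0,0,0,0,-0.02,-1],[0,0,0,0,0,-0.025,-1],[0,0,0,0,0,-0.03,-1],[0,0,0,0,0,-0.035,-1],[0,0,0,0,0,-0.04,-1],[0,0,0,0,0,-0.045,-1],[0,0,0,0,0,-0.05,-1]]]}}

```text
time_s: 21.6
ee_pos: [0.5581, -0.0781, 0.1784]
eef_rot: [-3.14, -0.001, 0.353]
force: [0.1, 9.5, 4.9]
grip_width: 0.0219
grip_force: 60.0
```

```bash
python3 -c "
from p import *
o=get_obs(); print(o['moment'],o['force'])
held()"| grep -vE "zt 0\.[34]"
```

```text
[ 1.61444209  0.16212781 -0.09983994] [0.05490171 9.51667271 4.85789604]
w 0.02185524085290318 59.986358284950256 t 21.6
pose [ 0.5581 -0.0781  0.1784] [-3.14e+00 -1.00e-03  3.53e-01]
blue [390.  51.] 5395 zt 0.189 rect [ 0.679 -0.103  0.019  0.058] 78 circ [ 0.68  -0.103  0.03 ]
blue [257. 335.] 2030 zt 0.120 rect [ 0.452 -0.117  0.038  0.056] 20 circ [ 0.456 -0.116  0.029]
yellow [165. 236.] 2971 zt 0.062 rect [ 0.486 -0.003  0.051  0.074] 24 circ [ 0.475 -0.008  0.038]
yellow [472. 268.] 1832 zt 0.035 rect [ 0.556 -0.353  0.007  0.059] 72 circ [ 0.557 -0.352  0.03 ]
yellow [211. 304.] 326 zt 0.278 rect [ 0.578 -0.059  0.015  0.001] 20 circ [ 0.578 -0.059  0.007]
yellow [305. 305.] 327 zt 0.278 rect [ 0.588 -0.081  0.014  0.001] 20 circ [ 0.587 -0.08   0.007]
yellow [370. 346.] 3549 zt 0.285 rect [ 0.581 -0.079  0.006  0.052] 21 circ [ 0.579 -0.08   0.026]
yellow [127. 359.] 605 zt 0.285 rect [ 0.567 -0.044  0.003  0.025] 21 circ [ 0.567 -0.044  0.013]
red [157. 136.] 5130 zt 0.062 rect [0.578 0.03  0.074 0.075] 20 circ [0.578 0.03  0.038]
green [258.  73.] 5794 zt 0.062 rect [ 0.662 -0.041  0.073  0.073] 32 circ [ 0.662 -0.041  0.037]
green [ 2. 96.] 183 zt 0.039 rect [0.56  0.192 0.033 0.007] 8 circ [0.56  0.195 0.017]
orange [454. 347.] 1533 zt 0.030 rect [ 0.446 -0.395  0.022  0.065] 75 circ [ 0.448 -0.389  0.033]
```

>>> {"fn": "play_rows", "kwargs": {"motion": [[[0,0,0,0,0,-0.005,-1],[0,0,0,0,0,-0.01,-1],[0,0,0,0,0,-0.015,-1],[0,0,0,0,0,-0.02,-1],[0,0,0,0,0,-0.025,-1],[0,0,0,0,0,-0.03,-1],[0,0,0,0,0,-0.035,-1],[0,0,0,0,0,-0.04,-1],[0,0,0,0,0,-0.045,-1],[0,0,0,0,0,-0.05,-1]]]}}

```text
time_s: 22.65
ee_pos: [0.558, -0.0778, 0.1784]
eef_rot: [-3.14, -0.001, 0.667]
force: [-1.4, 11.3, 6.3]
grip_width: 0.0217
grip_force: 60.0
```

>>> {"fn": "play_rows", "kwargs": {"motion": [[[0,0,0,0,0,-0.005,-1],[0,0,0,0,0,-0.01,-1],[0,0,0,0,0,-0.015,-1],[0,0,0,0,0,-0.019,-1],[0,0,0,0,0,-0.022,-1],[0,0,0,0,0,-0.025,-1],[0,0,0,0,0,-0.027,-1],[0,0,0,0,0,-0.027,-1],[0,0,0,0,0,-0.027,-1],[0,0,0,0,0,-0.027,-1]]]}}

```text
time_s: 23.65
ee_pos: [0.5579, -0.0777, 0.1784]
eef_rot: [-3.14, -0.001, 0.836]
force: [-3.5, 12.5, 6.0]
grip_width: 0.0222
grip_force: 60.0
```

>>> {"fn": "play_rows", "kwargs": {"motion": [[[0,0,0,0,0,0,-0.3],[0,0,0,0,0,0,0],[0,0,0,0,0,0,0.2],[0,0,0,0,0,0,0.2],[0,0,-0.05,0,0,0,0.2],[0,0,-0.15,0,0,0,0.2],[0,0,-0.28,0,0,0,0.2],[0,0,-0.4,0,0,0,0.2],[0,0,-0.45,0,0,0,0.2],[0,0,-0.45,0,0,0,0.2]]]}}

```text
time_s: 24.65
ee_pos: [0.5583, -0.0791, 0.2921]
eef_rot: [3.14, -0.001, 0.835]
force: [-0.4, 0.1, -1.1]
grip_width: 0.0564
grip_force: 0.0
```

```bash
cat > n.py <<'E'
from m import *
import sys
AX=np.array([.5583,-.079])
c,P=meas(None)
m=(P[...,2]>.172)&(P[...,2]<.195)&(np.hypot(P[...,0]-AX[0],P[...,1]-AX[1])<.05)
q=P[m]; 
if m.sum()>50: print('bar',m.sum(),cv2.minAreaRect(q[:,:2].astype(np.float32)))
E
python3 n.py | grep -vE "zt 0\.[34]"
```

```text
pose [ 0.5583 -0.0791  0.2921] [ 3.14e+00 -1.00e-03  8.35e-01]
blue [383. 122.] 2030 zt 0.189 rect [ 0.688 -0.105  0.019  0.075] 78 circ [ 0.689 -0.103  0.038]
blue [256. 257.] 2385 zt 0.121 rect [ 0.486 -0.157  0.056  0.056] 48 circ [ 0.486 -0.158  0.029]
yellow [187. 208.] 1870 zt 0.062 rect [ 0.453 -0.049  0.064  0.074] 77 circ [ 0.452 -0.055  0.038]
red [184. 131.] 2594 zt 0.062 rect [0.526 0.026 0.073 0.074] 42 circ [0.526 0.026 0.038]
green [92.  9.] 1135 zt 0.100 rect [0.539 0.199 0.007 0.036] 50 circ [0.541 0.201 0.018]
green [257.  87.] 2789 zt 0.062 rect [0.633 0.003 0.073 0.072] 48 circ [0.633 0.003 0.037]
bar 1847 ((0.5590168237686157, -0.07835029065608978), (0.07933884859085083, 0.02158394455909729), 47.15593719482422)
```

```bash
python3 -c "
from h import *
rel((.50,.14,.29,1.9),(.545,.357,.22,2.915),(.545,.357,.08,2.915))"
```

```text
(0.5, 0.14, 0.29, 1.9) -> [ 0.4938 -0.76    0.0013] [-1.000e-04 -0.000e+00 -1.695e-01]
(0.545, 0.357, 0.22, 2.915) -> [0.7632 0.4509 0.28  ] [-0.      0.     -0.1615]
(0.545, 0.357, 0.08, 2.915) -> [-0.   -0.    0.56] [0. 0. 0.]
```

>>> {"fn": "play_rows", "kwargs": {"motion": [[[0.06,-0.09,0,0,0,-0.02,1],[0.12,-0.19,0,0,0,-0.04,1],[0.18,-0.28,0,0,0,-0.06,1],[0.24,-0.37,0,0,0,-0.08,1],[0.3,-0.46,0,0,0,-0.1,1],[0.36,-0.56,0,0,0,-0.12,1],[0.42,-0.65,0,0,0,-0.14,1],[0.46,-0.71,0,0,0,-0.16,1],[0.494,-0.76,0,0,0,-0.1695,1]]]}}

```text
time_s: 25.6
ee_pos: [0.4992, 0.1411, 0.2886]
eef_rot: [-3.138, -0.001, 1.905]
force: [0.3, 0.3, 0.3]
grip_width: 0.0942
grip_force: 0.0
```

>>> {"fn": "play_rows", "kwargs": {"motion": [[[0.1,0.06,0,0,0,-0.02,1],[0.2,0.12,0,0,0,-0.04,1],[0.3,0.18,0,0,0,-0.06,1],[0.4,0.24,0.05,0,0,-0.08,1],[0.5,0.3,0.1,0,0,-0.1,1],[0.6,0.36,0.16,0,0,-0.12,1],[0.7,0.42,0.22,0,0,-0.14,1],[0.763,0.451,0.28,0,0,-0.1615,1],[0.763,0.451,0.28,0,0,-0.1615,1],[0.763,0.451,0.28,0,0,-0.1615,1]]]}}

```text
time_s: 26.6
ee_pos: [0.5447, 0.3565, 0.2193]
eef_rot: [-3.14, -0.002, 2.911]
force: [-0.2, -0.7, 0.5]
grip_width: 0.0939
grip_force: 0.0
```

```bash
python3 n.py | grep -E "pose|zt 0\.10|zt 0.09"; python3 -c "
from h import *
rel((.545,.357,.08,2.915))"
```

```text
pose [0.5447 0.3565 0.2193] [-3.140e+00 -2.000e-03  2.911e+00]
yellow [259. 188.] 2534 zt 0.101 rect [0.545 0.358 0.058 0.058] 29 circ [0.545 0.358 0.03 ]
red [226.  89.] 2771 zt 0.101 rect [0.446 0.351 0.058 0.059] 31 circ [0.446 0.351 0.03 ]
green [136. 220.] 2919 zt 0.101 rect [0.55  0.217 0.046 0.058] 33 circ [0.555 0.22  0.03 ]
(0.545, 0.357, 0.08, 2.915) -> [0.     0.003  0.5616] [-0.0001 -0.0002 -0.0006]
```

>>> {"fn": "play_rows", "kwargs": {"motion": [[[0,0.003,0.12,0,0,-0.0006,1],[0,0.004,0.26,0,0,-0.0006,1],[0,0.004,0.4,0,0,-0.0006,1],[0,0.004,0.5,0,0,-0.0006,0.8],[0,0.004,0.56,0,0,-0.0006,0.6],[0,0.004,0.56,0,0,-0.0006,0.4],[0,0.004,0.56,0,0,-0.0006,-1],[0,0.004,0.56,0,0,-0.0006,-1],[0,0.004,0.56,0,0,-0.0006,-1],[0,0.004,0.56,0,0,-0.0006,-1]]], "grip_force": 40}}

```text
time_s: 27.65
ee_pos: [0.5459, 0.3583, 0.0825]
eef_rot: [3.14, 0.001, 2.918]
force: [-0.4, -1.8, 6.9]
grip_width: 0.0578
grip_force: 40.0
```

>>> {"fn": "play_rows", "kwargs": {"motion": [[[0,0,0,0,0,0,-1],[0,0,0,0,0,0,-1],[0,0,-0.04,0,0,0,-1],[0,0,-0.12,0,0,0,-1],[0,0,-0.22,0,0,0,-1],[0,0,-0.33,0,0,0,-1],[0,0,-0.43,0,0,0,-1],[0,0,-0.5,0,0,0,-1],[0,0,-0.52,0,0,0,-1],[0,0,-0.52,0,0,0,-1]]]}}

```text
time_s: 28.65
ee_pos: [0.5452, 0.358, 0.2111]
eef_rot: [3.141, -0.0, 2.918]
force: [0.8, -0.6, -4.0]
grip_width: 0.058
grip_force: 40.0
```

```bash
python3 -c "
from h import *
rel((.45,.15,.21,2.915),(.4515,-.0543,.21,2.915),(.4515,-.0543,.1035,2.915))"
```

```text
(0.45, 0.15, 0.21, 2.915) -> [ 0.1873 -0.8959  0.0038] [ 0.0001 -0.      0.0005]
(0.4515, -0.0543, 0.21, 2.915) -> [-0.1894 -0.795  -0.    ] [0. 0. 0.]
(0.4515, -0.0543, 0.1035, 2.915) -> [-0.    -0.     0.426] [0. 0. 0.]
```

>>> {"fn": "play_rows", "kwargs": {"motion": [[[0.02,-0.06,0,0,0,0,-1],[0.04,-0.18,0,0,0,0,-1],[0.07,-0.32,0,0,0,0,-1],[0.1,-0.46,0,0,0,0,-1],[0.13,-0.6,0,0,0,0,-1],[0.16,-0.75,0,0,0,0,-1],[0.187,-0.896,0,0,0,0,-1]]]}}

```text
time_s: 29.35
ee_pos: [0.4487, 0.1486, 0.2094]
eef_rot: [-3.141, -0.002, 2.919]
force: [0.6, -1.2, -3.7]
grip_width: 0.0582
grip_force: 40.0
```

>>> {"fn": "play_rows", "kwargs": {"motion": [[[-0.03,-0.14,0,0,0,0,-1],[-0.06,-0.28,0,0,0,0,-1],[-0.1,-0.42,0,0,0,0,-1],[-0.13,-0.55,0,0,0,0,-1],[-0.16,-0.66,0,0,0,0,-1],[-0.18,-0.75,0,0,0,0,-1],[-0.189,-0.795,0,0,0,0,-1],[-0.189,-0.795,0,0,0,0,-1],[-0.189,-0.795,0,0,0,0,-1]]]}}

```text
time_s: 30.25
ee_pos: [0.452, -0.0537, 0.2101]
eef_rot: [3.141, -0.002, 2.918]
force: [0.6, 0.6, -3.7]
grip_width: 0.0581
grip_force: 40.0
```

```bash
python3 n.py | grep -E "pose|zt 0\.[12]|zt 0.0"; python3 -c "
from h import *
rel((.4515,-.0543,.1035,2.915))"
```

```text
pose [ 0.452  -0.0537  0.2101] [ 3.141e+00 -2.000e-03  2.918e+00]
blue [162. 231.] 2826 zt 0.121 rect [ 0.474 -0.161  0.038  0.048] 43 circ [ 0.478 -0.158  0.027]
yellow [257. 227.] 10923 zt 0.228 rect [ 0.447 -0.052  0.059  0.05 ] 77 circ [ 0.451 -0.053  0.03 ]
yellow [ 34. 215.] 6583 zt 0.035 rect [ 0.439 -0.32   0.046  0.152] 90 circ [ 0.439 -0.34   0.076]
red [347. 225.] 2332 zt 0.063 rect [0.52  0.036 0.075 0.052] 30 circ [0.525 0.026 0.038]
green [494. 215.] 1738 zt 0.086 rect [0.551 0.192 0.007 0.036] 81 circ [0.552 0.195 0.018]
green [323. 329.] 530 zt 0.063 rect [ 0.651 -0.021  0.052  0.013] 40 circ [ 0.648 -0.016  0.026]
orange [  4. 230.] 403 zt 0.021 rect [ 0.447 -0.389  0.003  0.052] 72 circ [ 0.447 -0.389  0.026]
(0.4515, -0.0543, 0.1035, 2.915) -> [ 0.0011 -0.0036  0.427 ] [ 0.     -0.0002  0.0006]
```

>>> {"fn": "play_rows", "kwargs": {"motion": [[[0.001,-0.004,0.05,0,0,0,-1],[0.001,-0.004,0.12,0,0,0,-1],[0.001,-0.004,0.2,0,0,0,-1],[0.001,-0.004,0.27,0,0,0,-1],[0.001,-0.004,0.32,0,0,0,-1],[0.001,-0.004,0.36,0,0,0,-1],[0.001,-0.004,0.39,0,0,0,-1],[0.001,-0.004,0.41,0,0,0,-1],[0.001,-0.004,0.42,0,0,0,-1],[0.001,-0.004,0.426,0,0,0,-1]]]}}

```text
time_s: 31.3
ee_pos: [0.4518, -0.0553, 0.1041]
eef_rot: [3.142, -0.0, 2.918]
force: [0.1, -0.2, -3.5]
grip_width: 0.058
grip_force: 40.0
```

>>> {"fn": "play_rows", "kwargs": {"motion": [[[0,0,0.002,0,0,0,-1],[0,0,0.003,0,0,0,-1],[0,0,0.003,0,0,0,-1]]]}}

```text
time_s: 31.6
ee_pos: [0.4518, -0.0553, 0.1035]
eef_rot: [3.142, -0.0, 2.918]
force: [-0.6, 1.1, -3.9]
grip_width: 0.0586
grip_force: 40.0
```

>>> {"fn": "play_rows", "kwargs": {"motion": [[[0,0,0.003,0,0,0,-1],[0,0,0.005,0,0,0,-1],[0,0,0.005,0,0,0,0.5],[0,0,0.005,0,0,0,1],[0,0,0.005,0,0,0,1],[0,0,-0.08,0,0,0,1],[0,0,-0.23,0,0,0,1],[0,0,-0.4,0,0,0,1],[0,0,-0.6,0,0,0,1],[0,0,-0.69,0,0,0,1]]]}}

```text
time_s: 32.6
ee_pos: [0.4524, -0.0554, 0.2801]
eef_rot: [3.141, 0.005, 2.918]
force: [-0.3, -0.7, -0.3]
grip_width: 0.0938
grip_force: 0.0
```

>>> {"fn": "play_rows", "kwargs": {"motion": [[[-0.05,0,0,0,0,0.02,0.2],[-0.1,0,0,0,0,0.04,0.2],[-0.15,0,0,0,0,0.06,0.2],[-0.2,0,0,0,0,0.08,0.2],[-0.25,0,0,0,0,0.1,0.2],[-0.3,0,0,0,0,0.12,0.2],[-0.35,0,0,0,0,0.14,0.2],[-0.4,0,0,0,0,0.16,0.2],[-0.437,0,0,0,0,0.18,0.2],[-0.437,0,0,0,0,0.2,0.2]]]}}

```text
time_s: 33.6
ee_pos: [0.559, -0.0797, 0.2752]
eef_rot: [-3.14, -0.0, 1.657]
force: [-1.4, -0.6, 0.1]
grip_width: 0.0564
grip_force: 0.0
```

>>> {"fn": "play_rows", "kwargs": {"motion": [[[0,0,0,0,0,0.02,0.2],[0,0,0,0,0,0.04,0.2],[0,0,0,0,0,0.06,0.2],[0,0,0,0,0,0.08,0.2],[0,0,0,0,0,0.1,0.2],[0,0,0,0,0,0.12,0.2],[0,0,0,0,0,0.134,0.2],[0,0,0,0,0,0.134,0.2],[0,0,0,0,0,0.134,0.2]]]}}

```text
time_s: 34.5
ee_pos: [0.5583, -0.0795, 0.2757]
eef_rot: [-3.141, 0.0, 0.823]
force: [0.2, -0.5, 0.1]
grip_width: 0.0564
grip_force: 0.0
```

```bash
python3 n.py | grep -E "pose|bar|zt 0\.[12]|zt 0.0"; python3 -c "
from h import *
rel((.5583,-.0785,.178,.823))"
```

```text
pose [ 0.5583 -0.0795  0.2757] [-3.141  0.     0.823]
blue [391. 120.] 2358 zt 0.189 rect [ 0.689 -0.105  0.019  0.077] 78 circ [ 0.689 -0.103  0.039]
blue [257. 261.] 2384 zt 0.121 rect [ 0.49  -0.155  0.048  0.056] 46 circ [ 0.486 -0.157  0.029]
yellow [179. 217.] 2525 zt 0.120 rect [ 0.45  -0.047  0.058  0.042] 10 circ [ 0.452 -0.055  0.03 ]
red [181. 132.] 2842 zt 0.062 rect [0.526 0.026 0.074 0.074] 56 circ [0.526 0.026 0.038]
green [85.  9.] 991 zt 0.099 rect [0.537 0.197 0.004 0.027] 49 circ [0.539 0.199 0.014]
green [256.  85.] 3063 zt 0.062 rect [0.633 0.003 0.073 0.072] 22 circ [0.633 0.003 0.037]
bar 2038 ((0.5583992004394531, -0.07771420478820801), (0.07915976643562317, 0.021358951926231384), 47.32027053833008)
(0.5583, -0.0785, 0.178, 0.823) -> [ 0.003  -0.0024  0.3906] [-0.0001  0.0001 -0.0001]
```

>>> {"fn": "play_rows", "kwargs": {"motion": [[[0.005,-0.0035,0.06,0,0,0,0.2],[0.005,-0.0035,0.15,0,0,0,0.2],[0.005,-0.0035,0.25,0,0,0,0.1],[0.005,-0.0035,0.33,0,0,0,0],[0.005,-0.0035,0.38,0,0,0,-0.2],[0.005,-0.0035,0.39,0,0,0,-0.4],[0.005,-0.0035,0.39,0,0,0,-0.5],[0.005,-0.0035,0.39,0,0,0,-1],[0.005,-0.0035,0.39,0,0,0,-1],[0.005,-0.0035,0.39,0,0,0,-1]]], "grip_force": 60}}

```text
time_s: 35.55
ee_pos: [0.5581, -0.0774, 0.1789]
eef_rot: [-3.14, 0.0, 0.82]
force: [-5.6, 3.5, -1.6]
grip_width: 0.0217
grip_force: 60.0
```

>>> {"fn": "play_rows", "kwargs": {"motion": [[[0,0,0,0,0,0,-1],[0,0,0,0,0,0,-1],[0,0,0,0,0,-0.001,-1],[0,0,0,0,0,-0.004,-1],[0,0,0,0,0,-0.008,-1],[0,0,0,0,0,-0.013,-1],[0,0,0,0,0,-0.018,-1],[0,0,0,0,0,-0.023,-1],[0,0,0,0,0,-0.028,-1],[0,0,0,0,0,-0.033,-1]]]}}

```text
time_s: 36.55
ee_pos: [0.5579, -0.0772, 0.1789]
eef_rot: [-3.139, -0.0, 1.029]
force: [-7.3, 5.5, 0.2]
grip_width: 0.0214
grip_force: 60.1
```

>>> {"fn": "play_rows", "kwargs": {"motion": [[[0,0,0,0,0,-0.005,-1],[0,0,0,0,0,-0.01,-1],[0,0,0,0,0,-0.015,-1],[0,0,0,0,0,-0.02,-1],[0,0,0,0,0,-0.025,-1],[0,0,0,0,0,-0.03,-1],[0,0,0,0,0,-0.035,-1],[0,0,0,0,0,-0.04,-1],[0,0,0,0,0,-0.045,-1],[0,0,0,0,0,-0.05,-1]]]}}

```text
time_s: 37.55
ee_pos: [0.5576, -0.0771, 0.1789]
eef_rot: [-3.138, -0.001, 1.343]
force: [-10.4, 6.3, 2.5]
grip_width: 0.0216
grip_force: 60.0
```

>>> {"fn": "play_rows", "kwargs": {"motion": [[[0,0,0,0,0,-0.005,-1],[0,0,0,0,0,-0.01,-1],[0,0,0,0,0,-0.015,-1],[0,0,0,0,0,-0.02,-1],[0,0,0,0,0,-0.025,-1],[0,0,0,0,0,-0.03,-1],[0,0,0,0,0,-0.035,-1],[0,0,0,0,0,-0.04,-1],[0,0,0,0,0,-0.045,-1],[0,0,0,0,0,-0.05,-1]]]}}

```text
time_s: 38.55
ee_pos: [0.5571, -0.0771, 0.1789]
eef_rot: [-3.138, -0.002, 1.658]
force: [-15.8, 6.8, 3.3]
grip_width: 0.0217
grip_force: 60.0
```

>>> {"fn": "play_rows", "kwargs": {"motion": [[[0,0,0,0,0,-0.005,-1],[0,0,0,0,0,-0.01,-1],[0,0,0,0,0,-0.015,-1],[0,0,0,0,0,-0.02,-1],[0,0,0,0,0,-0.025,-1],[0,0,0,0,0,-0.029,-1],[0,0,0,0,0,-0.032,-1],[0,0,0,0,0,-0.0335,-1],[0,0,0,0,0,-0.0335,-1],[0,0,0,0,0,-0.0335,-1]]]}}

```text
time_s: 39.55
ee_pos: [0.5569, -0.0771, 0.1789]
eef_rot: [-3.137, -0.003, 1.867]
force: [-17.6, 7.2, 5.2]
grip_width: 0.0215
grip_force: 60.0
```

>>> {"fn": "play_rows", "kwargs": {"motion": [[[0,0,0,0,0,0,-0.3],[0,0,0,0,0,0,0],[0,0,0,0,0,0,0.2],[0,0,0,0,0,0,0.2],[0,0,-0.05,0,0,0,0.2],[0,0,-0.15,0,0,0,0.2],[0,0,-0.28,0,0,0,0.2],[0,0,-0.4,0,0,0,0.2],[0,0,-0.45,0,0,0,0.2],[0,0,-0.45,0,0,0,0.2]]]}}

```text
time_s: 40.55
ee_pos: [0.5589, -0.0781, 0.2924]
eef_rot: [3.14, 0.001, 1.866]
force: [-0.2, -0.2, -0.4]
grip_width: 0.0565
grip_force: 0.0
```

```bash
python3 n.py | grep -E "pose|bar|zt 0\.[12]|zt 0.0"; python3 -c "
from h import *
rel((.45,.15,.29,2.4),(.446,.351,.22,2.915),(.446,.351,.08,2.915))"
```

```text
pose [ 0.5589 -0.0781  0.2924] [3.140e+00 1.000e-03 1.866e+00]
blue [497.  68.] 2187 zt 0.062 rect [0.828 0.127 0.015 0.037] 27 circ [0.835 0.13  0.019]
blue [257. 256.] 2408 zt 0.121 rect [ 0.591 -0.181  0.056  0.058] 18 circ [ 0.591 -0.182  0.03 ]
blue [357. 246.] 799 zt 0.189 rect [ 0.677 -0.102  0.018  0.052] 78 circ [ 0.677 -0.1    0.027]
yellow [183. 213.] 2424 zt 0.121 rect [ 0.478 -0.156  0.058  0.045] 66 circ [ 0.484 -0.159  0.03 ]
red [184. 131.] 2577 zt 0.062 rect [ 0.452 -0.053  0.074  0.073] 21 circ [ 0.452 -0.054  0.037]
red [479. 160.] 5263 zt 0.070 rect [0.867 0.029 0.084 0.11 ] 0 circ [0.868 0.029 0.068]
green [255.  86.] 2797 zt 0.062 rect [0.526 0.027 0.072 0.072] 17 circ [0.526 0.027 0.037]
bar 1822 ((0.558115541934967, -0.07826632261276245), (0.021159444004297256, 0.07892634719610214), 17.27912139892578)
(0.45, 0.15, 0.29, 2.4) -> [ 0.9988 -0.15    0.0025] [-0.    -0.    -0.085]
(0.446, 0.351, 0.22, 2.915) -> [0.5549 0.5821 0.28  ] [-0.     0.    -0.082]
(0.446, 0.351, 0.08, 2.915) -> [-0.   -0.    0.56] [0. 0. 0.]
```

>>> {"fn": "play_rows", "kwargs": {"motion": [[[0.1,-0.02,0,0,0,-0.01,1],[0.22,-0.03,0,0,0,-0.02,1],[0.35,-0.05,0,0,0,-0.03,1],[0.48,-0.07,0,0,0,-0.04,1],[0.61,-0.09,0,0,0,-0.05,1],[0.74,-0.11,0,0,0,-0.06,1],[0.87,-0.13,0,0,0,-0.07,1],[0.999,-0.15,0,0,0,-0.085,1]]]}}

```text
time_s: 41.4
ee_pos: [0.4488, 0.1511, 0.2891]
eef_rot: [-3.139, -0.002, 2.403]
force: [0.3, -0.3, 0.7]
grip_width: 0.0938
grip_force: 0.0
```

>>> {"fn": "play_rows", "kwargs": {"motion": [[[0.1,0.1,0,0,0,-0.015,1],[0.2,0.2,0.03,0,0,-0.03,1],[0.3,0.3,0.08,0,0,-0.045,1],[0.4,0.4,0.14,0,0,-0.06,1],[0.48,0.5,0.2,0,0,-0.075,1],[0.53,0.56,0.26,0,0,-0.082,1],[0.555,0.582,0.28,0,0,-0.082,1],[0.555,0.582,0.28,0,0,-0.082,1],[0.555,0.582,0.28,0,0,-0.082,1],[0.555,0.582,0.28,0,0,-0.082,1]]]}}

```text
time_s: 42.4
ee_pos: [0.4463, 0.3503, 0.2217]
eef_rot: [3.141, -0.0, 2.914]
force: [0.1, 0.8, -0.5]
grip_width: 0.0934
grip_force: 0.0
```

```bash
python3 n.py | grep -E "pose|zt 0\.10|zt 0.09"; python3 -c "
from h import *
rel((.446,.351,.08,2.915))"
```

```text
pose [0.4463 0.3503 0.2217] [ 3.141 -0.     2.914]
red [258. 187.] 2406 zt 0.101 rect [0.446 0.351 0.058 0.058] 31 circ [0.446 0.351 0.03 ]
green [184. 275.] 804 zt 0.093 rect [0.531 0.234 0.02  0.003] 60 circ [0.531 0.234 0.01 ]
green [166. 324.] 438 zt 0.101 rect [0.574 0.215 0.051 0.018] 77 circ [0.566 0.217 0.025]
(0.446, 0.351, 0.08, 2.915) -> [0.0016 0.0018 0.5667] [ 0.0001  0.     -0.0002]
```

>>> {"fn": "play_rows", "kwargs": {"motion": [[[0.0016,0.002,0.12,0,0,0,1],[0.0016,0.002,0.26,0,0,0,1],[0.0016,0.002,0.4,0,0,0,1],[0.0016,0.002,0.5,0,0,0,0.8],[0.0016,0.002,0.56,0,0,0,0.6],[0.0016,0.002,0.567,0,0,0,0.5],[0.0016,0.002,0.567,0,0,0,0.4],[0.0016,0.002,0.567,0,0,0,-1],[0.0016,0.002,0.567,0,0,0,-1],[0.0016,0.002,0.567,0,0,0,-1]]], "grip_force": 40}}

```text
time_s: 43.45
ee_pos: [0.4461, 0.352, 0.0806]
eef_rot: [3.14, 0.001, 2.915]
force: [-0.6, -1.3, 6.8]
grip_width: 0.0586
grip_force: 40.0
```

>>> {"fn": "play_rows", "kwargs": {"motion": [[[0,0,0,0,0,0,-1],[0,0,0,0,0,0,-1],[0,0,-0.04,0,0,0,-1],[0,0,-0.12,0,0,0,-1],[0,0,-0.22,0,0,0,-1],[0,0,-0.33,0,0,0,-1],[0,0,-0.43,0,0,0,-1],[0,0,-0.5,0,0,0,-1],[0,0,-0.52,0,0,0,-1],[0,0,-0.52,0,0,0,-1]]]}}

```text
time_s: 44.45
ee_pos: [0.4456, 0.3517, 0.2096]
eef_rot: [3.141, -0.0, 2.915]
force: [0.0, 0.0, -3.1]
grip_width: 0.0581
grip_force: 40.0
```

```bash
python3 -c "
from h import *
rel((.44,.15,.21,2.915),(.4515,-.0543,.21,2.915),(.4515,-.0543,.1015,2.915))"
```

```text
(0.44, 0.15, 0.21, 2.915) -> [-0.1592 -0.7914 -0.0021] [ 0.0001 -0.      0.0001]
(0.4515, -0.0543, 0.21, 2.915) -> [-0.2284 -0.786  -0.    ] [0. 0. 0.]
(0.4515, -0.0543, 0.1015, 2.915) -> [-0.    -0.     0.434] [0. 0. 0.]
```

>>> {"fn": "play_rows", "kwargs": {"motion": [[[-0.01,-0.06,0,0,0,0,-1],[-0.03,-0.17,0,0,0,0,-1],[-0.06,-0.3,0,0,0,0,-1],[-0.08,-0.42,0,0,0,0,-1],[-0.11,-0.55,0,0,0,0,-1],[-0.14,-0.67,0,0,0,0,-1],[-0.159,-0.791,0,0,0,0,-1]]]}}

```text
time_s: 45.15
ee_pos: [0.4391, 0.148, 0.208]
eef_rot: [-3.141, -0.002, 2.915]
force: [0.8, -0.2, -2.5]
grip_width: 0.0582
grip_force: 40.0
```

>>> {"fn": "play_rows", "kwargs": {"motion": [[[-0.04,-0.13,0,0,0,0,-1],[-0.08,-0.26,0,0,0,0,-1],[-0.12,-0.4,0,0,0,0,-1],[-0.16,-0.53,0,0,0,0,-1],[-0.19,-0.65,0,0,0,0,-1],[-0.22,-0.74,0,0,0,0,-1],[-0.228,-0.786,0,0,0,0,-1],[-0.228,-0.786,0,0,0,0,-1],[-0.228,-0.786,0,0,0,0,-1]]]}}

```text
time_s: 46.05
ee_pos: [0.4511, -0.0537, 0.2087]
eef_rot: [3.141, -0.002, 2.915]
force: [0.1, 0.9, -2.8]
grip_width: 0.0578
grip_force: 40.0
```

```bash
python3 n.py | grep -E "pose|zt 0\.[12]|zt 0.0"; python3 -c "
from h import *
rel((.4515,-.0543,.1015,2.915))"
```

```text
pose [ 0.4511 -0.0537  0.2087] [ 3.141e+00 -2.000e-03  2.915e+00]
blue [191. 336.] 862 zt 0.121 rect [ 0.585 -0.16   0.029  0.013] 18 circ [ 0.584 -0.158  0.014]
yellow [ 33. 216.] 6490 zt 0.035 rect [ 0.439 -0.32   0.043  0.15 ] 89 circ [ 0.438 -0.34   0.075]
yellow [162. 231.] 2863 zt 0.121 rect [ 0.473 -0.161  0.039  0.047] 43 circ [ 0.476 -0.159  0.028]
red [257. 228.] 10569 zt 0.229 rect [ 0.446 -0.052  0.059  0.049] 77 circ [ 0.451 -0.053  0.03 ]
green [495. 216.] 1690 zt 0.084 rect [0.552 0.192 0.007 0.037] 82 circ [0.552 0.196 0.018]
green [348. 226.] 2274 zt 0.062 rect [0.52  0.037 0.074 0.05 ] 28 circ [0.526 0.026 0.037]
orange [  4. 231.] 369 zt 0.021 rect [ 0.446 -0.389  0.003  0.051] 72 circ [ 0.446 -0.389  0.026]
(0.4515, -0.0543, 0.1015, 2.915) -> [-0.0026 -0.0031  0.4292] [ 0.     -0.0002  0.0001]
```

>>> {"fn": "play_rows", "kwargs": {"motion": [[[-0.002,-0.003,0.05,0,0,0,-1],[-0.002,-0.003,0.12,0,0,0,-1],[-0.002,-0.003,0.2,0,0,0,-1],[-0.002,-0.003,0.27,0,0,0,-1],[-0.002,-0.003,0.32,0,0,0,-1],[-0.002,-0.003,0.36,0,0,0,-1],[-0.002,-0.003,0.39,0,0,0,-1],[-0.002,-0.003,0.41,0,0,0,-1],[-0.002,-0.003,0.422,0,0,0,-1],[-0.002,-0.003,0.428,0,0,0,-1]]]}}

```text
time_s: 47.1
ee_pos: [0.4518, -0.0551, 0.102]
eef_rot: [3.142, -0.0, 2.915]
force: [-0.1, 0.7, -3.1]
grip_width: 0.0581
grip_force: 40.0
```

>>> {"fn": "play_rows", "kwargs": {"motion": [[[0,0,0.002,0,0,0,-1],[0,0,0.004,0,0,0,-1],[0,0,0.004,0,0,0,-1]]]}}

```text
time_s: 47.4
ee_pos: [0.4517, -0.0551, 0.1012]
eef_rot: [3.142, -0.0, 2.915]
force: [0.8, -0.3, -3.1]
grip_width: 0.058
grip_force: 40.0
```

>>> {"fn": "play_rows", "kwargs": {"motion": [[[0,0,0.003,0,0,0,-1],[0,0,0.003,0,0,0,-1],[0,0,0.003,0,0,0,0.5],[0,0,0.003,0,0,0,1],[0,0,0.003,0,0,0,1],[0,0,-0.08,0,0,0,1],[0,0,-0.23,0,0,0,1],[0,0,-0.4,0,0,0,1],[0,0,-0.6,0,0,0,1],[0,0,-0.69,0,0,0,1]]]}}

```text
time_s: 48.4
ee_pos: [0.4524, -0.0552, 0.2778]
eef_rot: [3.141, 0.004, 2.915]
force: [0.4, 0.1, -0.1]
grip_width: 0.0939
grip_force: 0.0
```

>>> {"fn": "play_rows", "kwargs": {"motion": [[[-0.06,0,0,0,0,0.02,0.2],[-0.12,0,0,0,0,0.04,0.2],[-0.18,0,0,0,0,0.06,0.2],[-0.24,0,0,0,0,0.08,0.2],[-0.3,0,0,0,0,0.1,0.2],[-0.36,0,0,0,0,0.12,0.2],[-0.42,0.003,0,0,0,0.14,0.2],[-0.432,0.007,0,0,0,0.16,0.2],[-0.432,0.007,0,0,0,0.1667,0.2],[-0.432,0.007,0,0,0,0.1667,0.2]]]}}

```text
time_s: 49.4
ee_pos: [0.5575, -0.0776, 0.2732]
eef_rot: [-3.141, -0.001, 1.867]
force: [0.7, 0.1, -0.1]
grip_width: 0.0564
grip_force: 0.0
```

```bash
python3 n.py | grep -E "pose|bar|zt 0\.[12]|zt 0.0"; python3 -c "
from h import *
rel((.5573,-.0777,.178,1.868))"
```

```text
pose [ 0.5575 -0.0776  0.2732] [-3.141e+00 -1.000e-03  1.867e+00]
blue [501.  75.] 1165 zt 0.043 rect [0.828 0.124 0.013 0.03 ] 31 circ [0.834 0.127 0.015]
blue [258. 261.] 2352 zt 0.121 rect [ 0.589 -0.177  0.056  0.047] 18 circ [ 0.591 -0.181  0.029]
blue [357. 251.] 541 zt 0.189 rect [ 0.665 -0.1    0.018  0.028] 78 circ [ 0.665 -0.098  0.016]
yellow [179. 218.] 2518 zt 0.121 rect [ 0.476 -0.156  0.059  0.041] 71 circ [ 0.484 -0.159  0.03 ]
red [176. 133.] 3352 zt 0.121 rect [ 0.452 -0.054  0.059  0.057] 17 circ [ 0.452 -0.055  0.03 ]
red [484. 163.] 4586 zt 0.070 rect [0.835 0.017 0.054 0.124] 28 circ [0.857 0.029 0.062]
green [257.  85.] 3096 zt 0.062 rect [0.526 0.027 0.072 0.072] 17 circ [0.526 0.027 0.037]
bar 2127 ((0.5583892464637756, -0.07832196354866028), (0.021871866658329964, 0.07927675545215607), 17.530118942260742)
(0.5573, -0.0777, 0.178, 1.868) -> [-4.000e-04 -3.000e-04  3.813e-01] [-0.0001 -0.0001  0.0002]
```

>>> {"fn": "play_rows", "kwargs": {"motion": [[[0,0.002,0.06,0,0,0,0.2],[0,0.002,0.15,0,0,0,0.2],[0,0.002,0.25,0,0,0,0.1],[0,0.002,0.33,0,0,0,0],[0,0.002,0.37,0,0,0,-0.2],[0,0.002,0.381,0,0,0,-0.4],[0,0.002,0.381,0,0,0,-0.5],[0,0.002,0.381,0,0,0,-1],[0,0.002,0.381,0,0,0,-1],[0,0.002,0.381,0,0,0,-1]]], "grip_force": 60}}

```text
time_s: 50.45
ee_pos: [0.5571, -0.0778, 0.1789]
eef_rot: [-3.139, -0.0, 1.868]
force: [-8.8, -1.8, 1.2]
grip_width: 0.0215
grip_force: 60.0
```

>>> {"fn": "play_rows", "kwargs": {"motion": [[[0,0,0,0,0,0,-1],[0,0,0,0,0,0,-1],[0,0,0,0,0,-0.001,-1],[0,0,0,0,0,-0.004,-1],[0,0,0,0,0,-0.008,-1],[0,0,0,0,0,-0.013,-1],[0,0,0,0,0,-0.018,-1],[0,0,0,0,0,-0.023,-1],[0,0,0,0,0,-0.028,-1],[0,0,0,0,0,-0.033,-1]]]}}

```text
time_s: 51.45
ee_pos: [0.557, -0.0779, 0.179]
eef_rot: [-3.139, -0.001, 2.076]
force: [-9.6, -1.9, 1.2]
grip_width: 0.0215
grip_force: 60.1
```

>>> {"fn": "play_rows", "kwargs": {"motion": [[[0,0,0,0,0,-0.005,-1],[0,0,0,0,0,-0.01,-1],[0,0,0,0,0,-0.015,-1],[0,0,0,0,0,-0.02,-1],[0,0,0,0,0,-0.025,-1],[0,0,0,0,0,-0.03,-1],[0,0,0,0,0,-0.035,-1],[0,0,0,0,0,-0.04,-1],[0,0,0,0,0,-0.045,-1],[0,0,0,0,0,-0.05,-1]]]}}

```text
time_s: 52.45
ee_pos: [0.5569, -0.078, 0.1789]
eef_rot: [-3.139, -0.002, 2.391]
force: [-11.2, -3.7, 1.8]
grip_width: 0.0213
grip_force: 60.0
```

>>> {"fn": "play_rows", "kwargs": {"motion": [[[0,0,0,0,0,-0.005,-1],[0,0,0,0,0,-0.01,-1],[0,0,0,0,0,-0.015,-1],[0,0,0,0,0,-0.02,-1],[0,0,0,0,0,-0.025,-1],[0,0,0,0,0,-0.03,-1],[0,0,0,0,0,-0.035,-1],[0,0,0,0,0,-0.04,-1],[0,0,0,0,0,-0.045,-1],[0,0,0,0,0,-0.05,-1]]]}}

```text
time_s: 53.45
ee_pos: [0.5568, -0.0781, 0.1789]
eef_rot: [-3.139, -0.003, 2.705]
force: [-13.3, -4.0, 2.5]
grip_width: 0.0212
grip_force: 60.0
```

>>> {"fn": "play_rows", "kwargs": {"motion": [[[0,0,0,0,0,-0.005,-1],[0,0,0,0,0,-0.01,-1],[0,0,0,0,0,-0.015,-1],[0,0,0,0,0,-0.02,-1],[0,0,0,0,0,-0.025,-1],[0,0,0,0,0,-0.029,-1],[0,0,0,0,0,-0.032,-1],[0,0,0,0,0,-0.0335,-1],[0,0,0,0,0,-0.0335,-1],[0,0,0,0,0,-0.0335,-1]]]}}

```text
time_s: 54.45
ee_pos: [0.5568, -0.0782, 0.1789]
eef_rot: [-3.14, -0.003, 2.914]
force: [-12.1, -5.4, 2.4]
grip_width: 0.0216
grip_force: 60.0
```

>>> {"fn": "play_rows", "kwargs": {"motion": [[[0,0,0,0,0,0,-0.3],[0,0,0,0,0,0,0],[0,0,0,0,0,0,0.2],[0,0,0,0,0,0,0.2],[0,0,-0.05,0,0,0,0.2],[0,0,-0.15,0,0,0,0.2],[0,0,-0.28,0,0,0,0.2],[0,0,-0.4,0,0,0,0.2],[0,0,-0.45,0,0,0,0.2],[0,0,-0.45,0,0,0,0.2]]]}}

```text
time_s: 55.45
ee_pos: [0.5583, -0.0775, 0.2924]
eef_rot: [3.141, 0.002, 2.914]
force: [0.6, 0.2, 0.2]
grip_width: 0.0563
grip_force: 0.0
```

```bash
python3 n.py | grep -E "pose|bar|zt 0\.[12]|zt 0.0"; python3 -c "
from h import *
rel((.53,.12,.29,2.915),(.555,.2195,.22,2.915),(.555,.2195,.08,2.915))"
```

```text
pose [ 0.5583 -0.0775  0.2924] [3.141e+00 2.000e-03 2.914e+00]
blue [257. 255.] 2349 zt 0.178 rect [ 0.622 -0.092  0.021  0.065] 78 circ [ 0.621 -0.093  0.034]
blue [260. 332.] 475 zt 0.189 rect [ 0.707 -0.11   0.018  0.038] 77 circ [ 0.707 -0.109  0.02 ]
yellow [ 45. 148.] 11344 zt 0.034 rect [ 0.463 -0.388  0.125  0.219] 73 circ [ 0.463 -0.387  0.124]
yellow [183. 212.] 2445 zt 0.121 rect [ 0.586 -0.187  0.046  0.059] 35 circ [ 0.591 -0.183  0.03 ]
red [180. 131.] 2933 zt 0.121 rect [ 0.485 -0.159  0.058  0.057] 78 circ [ 0.485 -0.158  0.03 ]
green [257.  85.] 2782 zt 0.062 rect [ 0.452 -0.054  0.072  0.072] 77 circ [ 0.452 -0.054  0.037]
green [480. 118.] 2850 zt 0.101 rect [0.555 0.21  0.043 0.058] 89 circ [0.555 0.217 0.029]
orange [ 27. 152.] 1631 zt 0.031 rect [ 0.461 -0.405  0.023  0.094] 72 circ [ 0.462 -0.405  0.047]
bar 1835 ((0.5585103631019592, -0.07854413986206055), (0.021683678030967712, 0.07882095128297806), 76.6068344116211)
(0.53, 0.12, 0.29, 2.915) -> [0.287  0.7442 0.0023] [ 0.     -0.0001 -0.0001]
(0.555, 0.2195, 0.22, 2.915) -> [-0.008   0.4103  0.28  ] [0. 0. 0.]
(0.555, 0.2195, 0.08, 2.915) -> [-0.   -0.    0.56] [0. 0. 0.]
```

>>> {"fn": "play_rows", "kwargs": {"motion": [[[0.04,0.1,0,0,0,0,1],[0.1,0.25,0,0,0,0,1],[0.16,0.4,0,0,0,0,1],[0.22,0.56,0,0,0,0,1],[0.27,0.7,0,0,0,0,1],[0.287,0.8,0.02,0,0,0,1],[0.285,0.9,0.08,0,0,0,1]]]}}

```text
time_s: 56.2
ee_pos: [0.5388, 0.1593, 0.27]
eef_rot: [3.142, -0.001, 2.915]
force: [0.2, -0.5, 0.7]
grip_width: 0.0942
grip_force: 0.0
```

```bash
python3 -c "
from h import *
rel((.555,.2195,.22,2.915))"
```

```text
(0.555, 0.2195, 0.22, 2.915) -> [-0.0092  0.249   0.1999] [ 0.     -0.0001 -0.    ]
```

>>> {"fn": "play_rows", "kwargs": {"motion": [[[-0.003,0.1,0.05,0,0,0,1],[-0.006,0.18,0.1,0,0,0,1],[-0.009,0.235,0.16,0,0,0,1],[-0.009,0.235,0.2,0,0,0,1],[-0.009,0.235,0.2,0,0,0,1],[-0.009,0.235,0.2,0,0,0,1]]]}}

```text
time_s: 56.8
ee_pos: [0.5547, 0.2137, 0.2209]
eef_rot: [-3.141, -0.001, 2.913]
force: [0.4, -0.4, 1.6]
grip_width: 0.0938
grip_force: 0.0
```

```bash
python3 n.py | grep -E "pose|zt 0\.10|zt 0.09"; python3 -c "
from h import *
rel((.555,.2195,.08,2.915))"
```

```text
pose [0.5547 0.2137 0.2209] [-3.141e+00 -1.000e-03  2.913e+00]
green [263. 186.] 2339 zt 0.101 rect [0.555 0.22  0.057 0.057] 32 circ [0.554 0.22  0.029]
(0.555, 0.2195, 0.08, 2.915) -> [0.0046 0.0222 0.5656] [ 0.0001 -0.     -0.0003]
```

>>> {"fn": "play_rows", "kwargs": {"motion": [[[0.005,0.022,0.12,0,0,0,1],[0.005,0.023,0.26,0,0,0,1],[0.005,0.023,0.4,0,0,0,1],[0.005,0.023,0.5,0,0,0,0.8],[0.005,0.023,0.56,0,0,0,0.6],[0.005,0.023,0.566,0,0,0,0.5],[0.005,0.023,0.566,0,0,0,0.4],[0.005,0.023,0.566,0,0,0,-1],[0.005,0.023,0.566,0,0,0,-1],[0.005,0.023,0.566,0,0,0,-1]]], "grip_force": 40}}

```text
time_s: 57.85
ee_pos: [0.5554, 0.2205, 0.0809]
eef_rot: [3.141, 0.002, 2.914]
force: [-0.7, -1.7, 7.6]
grip_width: 0.058
grip_force: 40.0
```

>>> {"fn": "play_rows", "kwargs": {"motion": [[[0,0,0,0,0,0,-1],[0,0,0,0,0,0,-1],[0,0,-0.04,0,0,0,-1],[0,0,-0.12,0,0,0,-1],[0,0,-0.22,0,0,0,-1],[0,0,-0.33,0,0,0,-1],[0,0,-0.43,0,0,0,-1],[0,0,-0.5,0,0,0,-1],[0,0,-0.52,0,0,0,-1],[0,0,-0.52,0,0,0,-1]]]}}

```text
time_s: 58.85
ee_pos: [0.5547, 0.2205, 0.2097]
eef_rot: [3.141, -0.0, 2.914]
force: [0.4, -0.3, -4.1]
grip_width: 0.0585
grip_force: 40.0
```

```bash
python3 -c "
from h import *
rel((.45,.13,.21,2.915),(.4515,-.0543,.21,2.915))"
```

```text
(0.45, 0.13, 0.21, 2.915) -> [ 0.3264 -0.4471 -0.0013] [ 0.0001 -0.     -0.0001]
(0.4515, -0.0543, 0.21, 2.915) -> [-0.1715 -0.717  -0.    ] [0. 0. 0.]
```

>>> {"fn": "play_rows", "kwargs": {"motion": [[[0.04,-0.06,0,0,0,0,-1],[0.12,-0.16,0,0,0,0,-1],[0.2,-0.28,0,0,0,0,-1],[0.27,-0.38,0,0,0,0,-1],[0.32,-0.46,0,0,0,0,-1],[0.31,-0.57,0,0,0,0,-1],[0.28,-0.7,0,0,0,0,-1]]]}}

```text
time_s: 59.55
ee_pos: [0.4459, 0.0653, 0.2084]
eef_rot: [-3.141, -0.002, 2.915]
force: [1.5, -1.0, -4.9]
grip_width: 0.058
grip_force: 40.0
```

>>> {"fn": "play_rows", "kwargs": {"motion": [[[-0.03,-0.12,0,0,0,0,-1],[-0.06,-0.23,0,0,0,0,-1],[-0.09,-0.33,0,0,0,0,-1],[-0.11,-0.41,0,0,0,0,-1],[-0.125,-0.46,0,0,0,0,-1],[-0.125,-0.46,0,0,0,0,-1],[-0.125,-0.46,0,0,0,0,-1]]]}}

```text
time_s: 60.25
ee_pos: [0.4514, -0.0529, 0.2088]
eef_rot: [3.141, -0.002, 2.914]
force: [0.1, -0.8, -4.8]
grip_width: 0.0583
grip_force: 40.0
```

```bash
python3 n.py | grep -E "pose|zt 0\.[12]|zt 0.0"; python3 -c "
from h import *
rel((.4515,-.0543,.1015,2.915))"
```

```text
pose [ 0.4514 -0.0529  0.2088] [ 3.141e+00 -2.000e-03  2.914e+00]
blue [236. 344.] 228 zt 0.082 rect [ 0.64  -0.119  0.001  0.008] 35 circ [ 0.64  -0.119  0.004]
blue [278. 345.] 271 zt 0.079 rect [ 0.651 -0.078  0.013  0.002] 27 circ [ 0.651 -0.078  0.007]
yellow [ 33. 217.] 6447 zt 0.035 rect [ 0.438 -0.319  0.044  0.15 ] 89 circ [ 0.438 -0.34   0.075]
red [161. 231.] 2718 zt 0.121 rect [ 0.473 -0.161  0.039  0.046] 42 circ [ 0.476 -0.159  0.028]
green [257. 228.] 10752 zt 0.229 rect [ 0.446 -0.051  0.058  0.049] 76 circ [ 0.45  -0.052  0.03 ]
orange [  4. 231.] 348 zt 0.020 rect [ 0.446 -0.389  0.003  0.051] 73 circ [ 0.446 -0.389  0.026]
(0.4515, -0.0543, 0.1015, 2.915) -> [-0.0022 -0.0064  0.4299] [ 0.     -0.0002 -0.0001]
```

>>> {"fn": "play_rows", "kwargs": {"motion": [[[-0.002,-0.006,0.05,0,0,0,-1],[-0.002,-0.006,0.12,0,0,0,-1],[-0.002,-0.006,0.2,0,0,0,-1],[-0.002,-0.006,0.27,0,0,0,-1],[-0.002,-0.006,0.32,0,0,0,-1],[-0.002,-0.006,0.36,0,0,0,-1],[-0.002,-0.006,0.39,0,0,0,-1],[-0.002,-0.006,0.41,0,0,0,-1],[-0.002,-0.006,0.422,0,0,0,-1],[-0.002,-0.006,0.428,0,0,0,-1]]]}}

```text
time_s: 61.3
ee_pos: [0.4518, -0.0549, 0.1023]
eef_rot: [3.142, -0.0, 2.914]
force: [0.0, 1.0, -3.7]
grip_width: 0.0581
grip_force: 40.0
```

>>> {"fn": "play_rows", "kwargs": {"motion": [[[0,0,0.002,0,0,0,-1],[0,0,0.004,0,0,0,-1],[0,0,0.006,0,0,0,-1],[0,0,0.006,0,0,0,-1]]]}}

```text
time_s: 61.7
ee_pos: [0.4517, -0.0549, 0.1009]
eef_rot: [3.142, -0.0, 2.914]
force: [0.1, 0.4, -3.5]
grip_width: 0.0581
grip_force: 40.0
```

>>> {"fn": "play_rows", "kwargs": {"motion": [[[0,0,0,0,0,0,-1],[0,0,0,0,0,0,0.5],[0,0,0,0,0,0,1],[0,0,0,0,0,0,1],[0,0,0,0,0,0,1],[0,0,-0.08,0,0,0,1],[0,0,-0.23,0,0,0,1],[0,0,-0.4,0,0,0,1],[0,0,-0.6,0,0,0,1],[0,0,-0.75,0,0,0,1]]]}}

```text
time_s: 62.7
ee_pos: [0.4518, -0.0549, 0.2914]
eef_rot: [3.141, 0.002, 2.914]
force: [-0.4, 0.4, 0.2]
grip_width: 0.0942
grip_force: 0.0
```

```bash
python3 -c "
from h import *
rel((.44,-.25,.34,2.915))"
```

```text
(0.44, -0.25, 0.34, 2.915) -> [-0.1305 -0.7708 -0.1945] [ 0.      0.0003 -0.0001]
```

Now to look at the whole dial and tray from above.

>>> {"fn": "play_rows", "kwargs": {"motion": [[[-0.02,-0.1,-0.08,0,0,0,1],[-0.05,-0.27,-0.15,0,0,0,1],[-0.08,-0.45,-0.195,0,0,0,1],[-0.11,-0.62,-0.195,0,0,0,1],[-0.13,-0.77,-0.195,0,0,0,1],[-0.13,-0.77,-0.195,0,0,0,1],[-0.13,-0.77,-0.195,0,0,0,1],[-0.13,-0.77,-0.195,0,0,0,1]]]}}

```text
time_s: 63.5
ee_pos: [0.4402, -0.249, 0.3371]
eef_rot: [3.141, -0.001, 2.915]
force: [-0.6, -0.1, -0.4]
grip_width: 0.0941
grip_force: 0.0
```

```bash
python3 -c "
from n import *
c,P=look('wrist','w7.png')
s,Q=look('side','s3.png')
hs=cv2.cvtColor(c['frame'],cv2.COLOR_RGB2HSV)
m=(hs[...,0]>=7)&(hs[...,0]<=17)&(hs[...,1]>110)&(P[...,2]<.05)&(P[...,2]>.02)
q=P[m&(abs(P[...,0]-.46)<.1)&(abs(P[...,1]+.4)<.08)]; t=q[q[:,2]>.022]
A=np.c_[t[:,:2]-t[:,:2].mean(0),np.ones(len(t))]; print('plane',np.linalg.lstsq(A,t[:,2],rcond=None)[0],len(t))
a=cv2.resize(c['frame'][90:290,120:320],(400,400)); b=cv2.resize(s['frame'][180:360,180:360],(400,400))
cv2.imwrite('pics/f.png',np.hstack([a,b])[...,::-1])
" | grep -E "plane|pose|zt 0\.[12]|zt 0.0"
```

```text
pose [ 0.4402 -0.249   0.3371] [ 3.141e+00 -1.000e-03  2.915e+00]
yellow [171. 184.] 10080 zt 0.035 rect [ 0.459 -0.401  0.15   0.219] 73 circ [ 0.459 -0.399  0.131]
yellow [319. 254.] 1982 zt 0.121 rect [ 0.592 -0.189  0.058  0.047] 17 circ [ 0.591 -0.184  0.029]
red [325. 184.] 2183 zt 0.121 rect [ 0.484 -0.159  0.058  0.057] 35 circ [ 0.485 -0.16   0.03 ]
green [395. 145.] 2740 zt 0.121 rect [ 0.451 -0.055  0.059  0.057] 61 circ [ 0.452 -0.056  0.03 ]
orange [170. 194.] 818 zt 0.031 rect [ 0.461 -0.404  0.021  0.091] 73 circ [ 0.46  -0.407  0.046]
plane [-0.02074254 -0.09686143  0.02956932] 703
```

View pics/f.png

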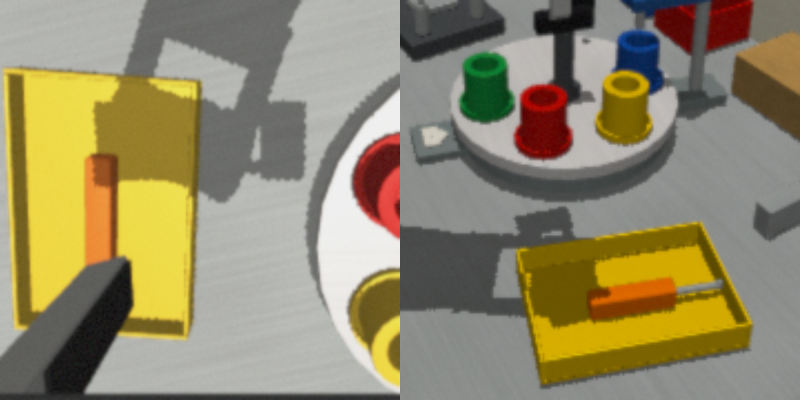

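The close-up shows the tool flat on the tray floor, its blade tip just inside the end wall at (720,285). All four bushes stand upright in their nests, with green at the arrow (485,85). I'll check blue's position once more, then hand in.

```bash
python3 -c "
from h import *
for n in ('side','scene'):
    c,P=look(n); h=cv2.cvtColor(c['frame'],cv2.COLOR_RGB2HSV)
    m=(h[...,0]>100)&(h[...,0]<128)&(h[...,1]>90)&(np.hypot(P[...,0]-.665,P[...,1]+.104)<.05)&(P[...,2]<.135)&(P[...,2]>.1)
    q=P[m]
    if len(q)>20: print(n,len(q),q[:,2].max(),cv2.minEnclosingCircle(q[:,:2].astype(np.float32)))
o=get_obs(); print(o['time_s'],o['joint_vel'].round(3)); print(workorder.hand_in())
"
```

```text
side 253 0.12485177061200137 ((0.6606917381286621, -0.10098114609718323), 0.03282227739691734)
scene 74 0.1250513744416064 ((0.6638204455375671, -0.10431116819381714), 0.028231579810380936)
63.75 [-0.005  0.002  0.     0.     0.001 -0.001]
the job is handed in; nothing more can be done
None
```

I handed the job in at 63.75 s. My last camera check showed the deburring tool flat in the tray, all four bushes upright in their own nests, and the green nest home at the arrow; the hand-in gave no verdict.

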